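# Zero a microtome's feed against the setting plate

### The arm

A 6-joint arm with a two-finger parallel gripper is mounted at the origin on the work surface. World frame = base frame: x ahead of the robot, y to its left, z up, the work surface at z = 0. Lengths are in m, angles in degrees, forces in N, time in s.
With the tool pointing down it reaches from about 0.35 to 0.875 m from the base axis. Payload 4.2 kg.
Tool frame: the origin (TCP) lies between the finger pads; the fingertips stand 25 mm ahead of it and the grasp point (between the pads) lies 6 mm ahead of it (r.tips_ahead is the distance from the TCP to the fingertips, in m); z points along the fingers, y is the direction in which the jaws open and shut (so a half turn about z gives the same grasp; the last joint's range is limited). The gripper opens to 87 mm and grips with 3 to 60 N. Pads are 19 mm wide; open, the fingers measure 117 mm over their backs; the gripper's body (75 mm by 190 mm) begins 51 mm behind the grasp point.
Start: joints at [91.077, 22.042, 0.453, 0, -68.411, -14.817], TCP at [0.148, 0.607, 0.213] pointing down, gripper open.
Joint ranges: [-179.83, 179.83], [-69.29, 118.12], [-61.27, 80.66], [-181.25, 117.63], [-171.15, -9.14], [-177.46, 177.46]. Speed limits (degrees/s): [159.86, 159.86, 180, 180, 180, 180].

### API

Orientations are given as a 3x3 rotation matrix whose columns are the frame's x, y, z axes.
In Python, from station import r, vision, finish_job gives the robot as it stands.
- The arm moves only by the shell command python3 -m jog 'ROWS'. ROWS is a JSON object of lists of equal length, an entry for each row: "rot": the turn, a rotation vector about the world's x, y, z in degrees, a list of three; "delta_pos": the shift along the world's x, y, z in mm, a list of three; "grip": the opening in per cent of the stroke, from 0 (shut) to 100 (fully open). A call has 1 to 10 rows; each row shifts and turns the commanded pose from where the row before left it; what a row does not reach is not made up. A row lasts 1/12 s, in which the tool goes at most 41.7 mm and 7.16 degrees, less where a joint would pass 70% of its speed; a pose out of reach is approached as far as the arm can. A call with a gripper value outside its range is refused whole. The fingers move at their own pace and stop on an object; the grip force is fixed at half the most. Time passes only in rows, so rows that do not move let the fingers close. It gives the time, the measured TCP pose, the force and the opening at its end, in the units of the state.
- r.sense(): the state, without advancing time (a new reading comes with each control period).
- vision.capture(name): name is "scene" or "top" or "wrist"; returns a dict with "frame" (384x512x3 uint8, red, green, blue), "K" (3x3 intrinsics, pixels), "xyz" and "orientation" of the camera in the world. Camera axes: x right, y up, looking along -z (the intrinsics and any distortion apply to the point x, -y, -z); pixel columns grow to the right and rows downward; lengths in m; the calibration is good to about 2 mm. A picture is of the moment at which its call begins. There is no depth.
- finish_job(): hands the job in, once; it reports no verdict.
The state is a dict: "time_s": time; "joints": joint angles; "joint_velocities": joint speeds; "effort": joint torques, N m; "tcp_pos": TCP position; "ee_rot": TCP orientation; "wrist_force": force on the tool from outside, world axes, zero at the start; "moment": the same for the moment, N m; "gripper_width": opening from 0.0 (shut) to 1.0 (fully open).
Only numpy, scipy, OpenCV 4.12 (cv2) and the standard library are available. Lean on these libraries where they do the work, as an engineer would, in place of code of your own. Each camera call takes 0.05 s, during which the arm holds its last target. There are 200 camera calls.

### The job

Zero the microtome: stand the blue setting plate on end in the machine's vertical guides, lowering it (not dropping it) until it sits fully home, and then wind the handwheel clockwise, as seen from its crank's side, until the specimen head touches the plate. The plate lies flat now: the white sloping rest is there to lean it on, so that it can be taken again by its upper end. Let go of everything, and leave the other things on the bench where they are.

Things in the scene. Friction and masses are not known exactly. Their poses are not given: they have to be found in the camera images.
- plate_mid (a point): Centre of the loose blue setting plate, 120 x 56 x 8 mm, about 140 g, two white marks; its x is along the 120 mm, y along the 56 mm, z through the thickness; both ends alike. It starts flat on a fixed white box 85 x 34 x 22 mm, lengthwise (within 0.06 rad), 18 mm or more clear below its long edges, which overhang about 10 mm.
- rest_lip (a point): Middle of the inner corner of lip and face of the fixed white rest, 40 mm above the bench. Its z is up. The face rises from here at 45 degrees towards its -x and up; it is 36 mm wide (y), 70 mm long, and the lip stands 10 mm proud. A plate laid on it lengthwise stands on the lip, its upper 50 mm free front and back. Below: a post and a 120 x 70 x 10 mm foot.
- guide_seat (a point): Centre of the seat at the bottom of the fixed microtome's guides, 41 mm above the bench. z up, x along the slot's 59 mm, y across its 10.5 mm. Channels rise 69 mm, flared lead-ins to 81 mm, and hold only the plate's long edges (middle 44 mm open). Home, the plate's centre is 60 mm above this point. The machine's body, 212 mm high, begins 130 mm away on the +y side.
- head_face (a point): Centre of the specimen head's yellow front face (36 x 34 mm), 44 mm above the seat. It slides along the microtome's y only, towards -y as the wheel is wound, 8 mm per rad of wheel. It touches the plate in the guides when 4 mm (half the plate) from the plate's middle plane, that is 2.5 to 5.5 mm from the slot's middle.
- wheel_hub (a point): Point on the handwheel's axis opposite the middle of the crank, 125 mm above the bench. Axes are the microtome's; the wheel turns about this x axis. The blue wheel, radius 75 mm, has its face 58 mm from here towards +x.
- crank (a point): Middle of the crank: a red round bar, 18 mm thick, 82 mm long, parallel to the wheel's axis, sticking out of the wheel towards the microtome's -x, 55 mm from the axis. It spins freely about itself, so it can be held from above while it goes round in a vertical circle; its orientation has no meaning.
- handwheel (a joint): Handwheel angle (rad), growing as it is wound clockwise seen from the crank's side (positive about the microtome's x: +y to +z to -y) and the head advances. Needs 2 to 3 N at the crank, stays where left. Starts at 0.8 to 2.4; with the plate home the head meets it at 4.8 to 5.2, and by 5.3 the wheel stops turning.
- dropper_bottle: Amber bottle with black cap, 34 mm thick, 85 mm tall, standing; origin at the middle of its underside. Leave alone.
- dish: Glass dish, 90 mm across, 16 mm high; origin at the middle of its underside. Leave alone.
- stain_jar: Green glass jar with white lid, 60 mm across, 70 mm tall; origin at the middle of its underside. Leave alone.
- blade_box: Orange box 50 x 80 x 22 mm; origin at the middle of its underside. Leave alone.
- slide_carton: Cardboard carton 80 x 55 x 30 mm; origin at the middle of its underside. Leave alone.
- brush: Brush lying on the bench, 160 mm long. Leave alone.
Things that resemble listed ones, but are neither listed nor needed, are in the scene too. Of the things like the part that bears plate_mid, leave any that is green or red; of the rest the larger one is meant.

How it is judged (in metres and radians):
On the way, in this order (a step that is already met when the one before it is completed fails the run):
1. the plate stands home in the guides (centre within 3 mm of its seated height and 4 mm sideways, upright) while the head is still at least 8 mm short of it (z of plate_mid in the frame of guide_seat below 0.063 m and horizontal distance between plate_mid and guide_seat below 0.004 m and angle between the x axis of plate_mid and the z axis of guide_seat, either way round below 0.08 rad and horizontal distance between head_face and plate_mid above 0.012 m), for 0.2 s.
2. the head has been wound up to the plate (gap below 1.5 mm) with the plate still home (horizontal distance between head_face and plate_mid below 0.0058 m and z of plate_mid in the frame of guide_seat below 0.063 m), for 0.2 s.
At the end, for the whole second after the job is handed in: The plate stands on end in the guides, upright within 0.08 rad, its centre within 3 mm of its seated height and 4 mm of the slot's centre; the head's face is within about 1.5 mm of the plate or touching it; plate and wheel are at rest (all of step 2 and horizontal distance between plate_mid and guide_seat below 0.004 m and angle between the x axis of plate_mid and the z axis of guide_seat, either way round below 0.08 rad and linear speed of plate below 0.02 m/s and velocity of joint handwheel between -0.05 and 0.05 rad/s).
It fails at once if the plate is dropped into the guides (it falls faster than 0.5 m/s there) (horizontal distance between plate_mid and guide_seat below 0.01 m and z of plate_mid in the frame of guide_seat below 0.125 m and linear speed of plate above 0.5 m/s).
It fails at once if another thing on the bench is moved by more than 30 mm (distance of any of dropper_bottle, dish, stain_jar, blade_box, slide_carton, brush from where it was at the start of the episode above 0.03 m).
It also fails if it takes over 72 s, if anything falls off the work surface, if the arm or the gripper's body presses on something with over 40 N, if the wrist force passes 120 N, or if a joint passes its speed limit or range.

## Working session

There is one attempt and no reset: what is moved stays moved. The work goes in short steps, Python scripts to look and compute and a shell command to move; the robot and the scene stay as the last step left them, time stands still between calls to the robot, and variables do not carry over. Pictures are saved under pics/ and viewed, about 8 in all and at most 12, crops included, and the job is handed in when it is done.

```bash
mkdir -p pics; ls
cat > h.py <<'E'
import numpy as np, cv2
from station import r, vision
def cap(n,save=None):
    c=vision.capture(n)
    if save: cv2.imwrite('pics/'+save+'.png',c['frame'][:,:,::-1])
    return c
def ray(c,u,v):
    K=np.array(c['K']);R=np.array(c['orientation']);d=np.linalg.solve(K,[u,v,1.]);
    return np.array(c['xyz']),R@np.array([d[0],-d[1],-d[2]])
def onz(c,u,v,z):
    o,d=ray(c,u,v);return o+d*(z-o[2])/d[2]
def proj(c,p):
    R=np.array(c['orientation']);q=R.T@(np.array(p)-c['xyz']);k=np.array(c['K'])@[q[0],-q[1],-q[2]];return k[:2]/k[2]
def tri(a,ua,b,ub):
    o1,d1=ray(a,*ua);o2,d2=ray(b,*ub)
    s=np.linalg.lstsq(np.c_[d1,-d2],o2-o1,rcond=None)[0]
    p,q=o1+d1*s[0],o2+d2*s[1];return (p+q)/2,np.linalg.norm(p-q)
E
python3 - <<'E'
from h import *
import pickle
cs={n:cap(n,n+'0') for n in ['scene','top','wrist']}
pickle.dump(cs,open('c0.pkl','wb'))
for n,c in cs.items(): print(n,{k:np.round(v,3).tolist() for k,v in c.items() if k!='frame'})
print(r.sense(), [k for k in cs['top']])
both=np.hstack([cs['scene']['frame'],cs['top']['frame']])
E
```

```text
pics
scene {'K': [[372.089, 0.0, 256.356], [0.0, 372.089, 190.13], [0.0, 0.0, 1.0]], 'xyz': [1.347, -0.435, 0.903], 'orientation': [[0.392, -0.618, 0.681], [0.92, 0.263, -0.291], [0.001, 0.741, 0.672]]}
top {'K': [[353.788, 0.0, 259.474], [0.0, 353.788, 193.371], [0.0, 0.0, 1.0]], 'xyz': [0.303, -0.117, 1.402], 'orientation': [[0.023, 0.979, -0.202], [-1.0, 0.022, -0.007], [-0.002, 0.203, 0.979]]}
wrist {'K': [[335.272, 0.0, 253.223], [0.0, 335.272, 191.553], [0.0, 0.0, 1.0]], 'xyz': [0.219, 0.592, 0.384], 'orientation': [[-0.237, 0.936, 0.259], [-0.972, -0.229, -0.06], [0.003, -0.266, 0.964]]}
{'time_s': 0.15, 'joints': array([ 9.10790733e+01,  2.20802527e+01,  3.96416258e-01, -1.86857154e-02,
       -6.84115967e+01, -1.48179491e+01]), 'joint_velocities': array([-0.0413099 , -0.14611698,  0.29272934,  0.12018485, -0.04151262,
        0.0460056 ]), 'effort': array([-1.68423076e-04, -3.91050518e+01,  1.87588084e+01,  4.22240362e+00,
        1.23593485e-02, -1.36399649e-04]), 'tcp_pos': array([0.1483058 , 0.60665595, 0.21231065]), 'ee_rot': array([[ 9.71359652e-01, -2.37613873e-01, -2.71828897e-04],
       [-2.37613992e-01, -9.71358224e-01, -1.67101753e-03],
       [ 1.33013713e-04,  1.68774935e-03, -9.99998567e-01]]), 'wrist_force': array([ 0.18406876,  0.50022928, -0.55142821]), 'moment': array([ 0.02941821, -0.01246154,  0.04642563]), 'gripper_width': 1.0025499886935398} ['frame', 'K', 'xyz', 'orientation']
```

View pics/scene0.png

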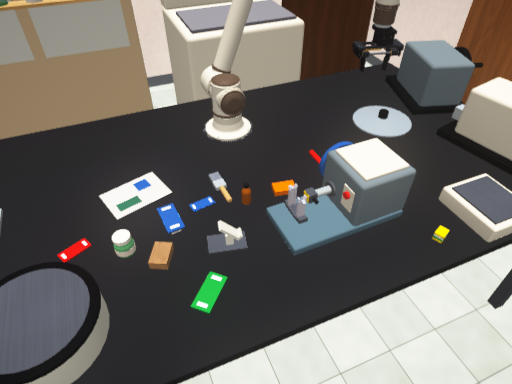

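View pics/top0.png

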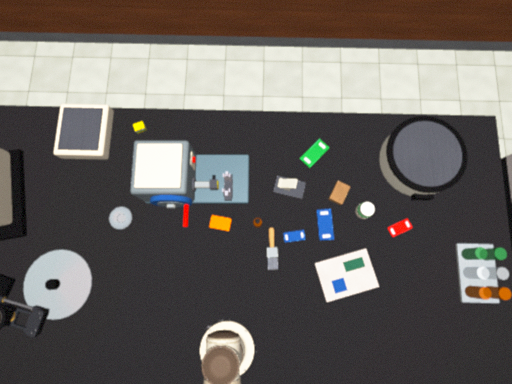

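Large blue plate candidates in the top view are: blue (325,224), small blue (294,236), green (314,152), red (400,227), and the blue square printed on paper (339,285). By the description I choose the larger blue one at (325,224); it is at (170,218) in the scene view. The microtome guides are at top (228,185), the rest at (289,186) and the crank at (186,216).

Run:
```python
from h import *
import pickle
cs=pickle.load(open('c0.pkl','rb'));t=cs['top']
for n,u,v,z in [('plate',325,224,.03),('small',294,236,.03),('rest',289,186,.06),('guide',228,185,.1),('crank',186,216,.15),('dropper',257,222,.05),('jar',367,210,.05),('carton',340,192,.03),('brush',272,248,.01),('bladebox',220,223,.02),('body',160,168,.212),('dish',120,217,0.016)]:
    p=onz(t,u,v,z);print(n,p.round(3),'R',np.hypot(*p[:2]).round(3))
w=cs['wrist']
for n,p in [('plate',(.335,-.36,.03))]: print(proj(w,p))
s=cs['scene']['frame'][130:280,140:420]; a=cv2.resize(s,None,fx=2.8,fy=2.8,interpolation=cv2.INTER_CUBIC)[:, :800]
cv2.imwrite('pics/comb.png',np.vstack([a[:,:,::-1],np.zeros((600-a.shape[0],a.shape[1],3),np.uint8)])) 
b=t['frame'][130:270,120:420]; b=cv2.resize(b,(784,366))[:,:,::-1]; 
cv2.imwrite('pics/comb.png',np.vstack([cv2.resize(a,(784,420))[:,:,::-1],np.zeros((0,784,3),np.uint8)]))
```

```text
plate [ 0.471 -0.364  0.03 ] R 0.595
small [ 0.421 -0.244  0.03 ] R 0.487
rest [ 0.612 -0.221  0.06 ] R 0.651
guide [0.602 0.012 0.1  ] R 0.602
crank [0.473 0.153 0.15 ] R 0.497
dropper [ 0.47 -0.1   0.05] R 0.481
jar [ 0.526 -0.523  0.05 ] R 0.742
carton [ 0.599 -0.425  0.03 ] R 0.735
brush [ 0.375 -0.16   0.01 ] R 0.408
bladebox [0.466 0.045 0.02 ] R 0.469
body [0.631 0.241 0.212] R 0.676
dish [0.482 0.442 0.016] R 0.654
[1438.96348822 -364.94029035]
```

View pics/comb.png

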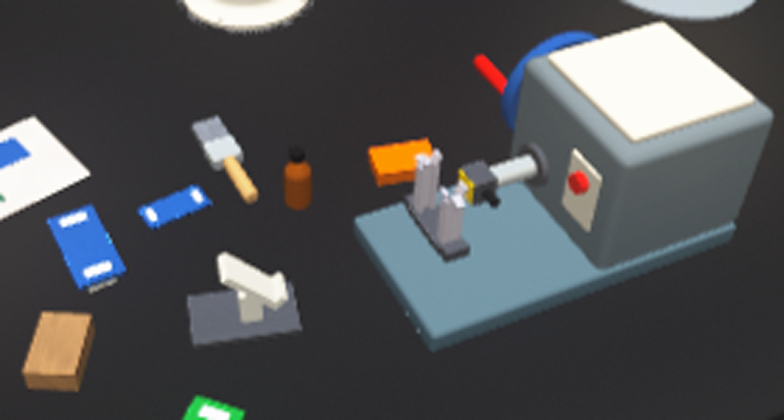

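The crop shows the large blue plate on its white box (85,248 in the crop), with the smaller blue decoy at (175,205). The rest's lip is toward the microtome and its face rises to the left (world -y). Moving the wrist camera over this area next.

```bash
python3 -m jog '{"rot":[[0,0,0],[0,0,0],[0,0,0],[0,0,0],[0,0,0],[0,0,0],[0,0,0],[0,0,0]],"delta_pos":[[30,-10,24],[30,-10,24],[30,-10,24],[30,-10,24],[30,-10,24],[30,-10,24],[30,-10,24],[30,-10,24]],"grip":[100,100,100,100,100,100,100,100]}'
python3 -m jog '{"rot":[[0,0,0],[0,0,0],[0,0,0],[0,0,0],[0,0,0],[0,0,0],[0,0,0],[0,0,0],[0,0,0],[0,0,0]],"delta_pos":[[10,-40,0],[10,-40,0],[10,-40,0],[10,-40,0],[10,-40,0],[10,-40,0],[10,-40,0],[10,-40,0],[10,-40,0],[10,-40,0]],"grip":[100,100,100,100,100,100,100,100,100,100]}'
python3 -m jog '{"rot":[[0,0,1.7],[0,0,1.7],[0,0,1.7],[0,0,1.7],[0,0,1.7],[0,0,1.7],[0,0,1.7],[0,0,1.85],[0,0,0],[0,0,0]],"delta_pos":[[3,-38,-8],[3,-38,-8],[3,-38,-8],[3,-38,-8],[3,-38,-8],[3,-38,-8],[3,-38,-8],[3,-34,-8],[3,-30,-8],[0,0,0]],"grip":[100,100,100,100,100,100,100,100,100,100]}'
python3 - <<'E'
from h import *
import pickle
c=cap('wrist','w1');pickle.dump(c,open('w1.pkl','wb'))
cv2.imwrite('pics/w1b.png',cv2.resize(c['frame'][:,:,::-1],(800,600),interpolation=cv2.INTER_CUBIC))
print(r.sense()['tcp_pos'],r.sense()['ee_rot'].round(3),r.sense()['joints'].round(1),c['xyz'])
E
```

```text
time_s: 0.82
tcp_pos: [0.3896, 0.5261, 0.4062]
ee_rot: [[0.971, -0.237, -0.0], [-0.237, -0.971, -0.0], [-0.0, 0.0, -1.0]]
wrist_force: [0.8, 1.4, 0.1]
gripper_width: 1.001
time_s: 1.65
tcp_pos: [0.4881, 0.1251, 0.4051]
ee_rot: [[0.972, -0.237, -0.0], [-0.237, -0.972, 0.0], [-0.0, -0.0, -1.0]]
wrist_force: [0.6, 0.2, -0.2]
gripper_width: 1.002
time_s: 2.48
tcp_pos: [0.5144, -0.2067, 0.33]
ee_rot: [[1.0, -0.005, -0.005], [-0.005, -1.0, 0.001], [-0.005, -0.0, -1.0]]
wrist_force: [0.8, -0.2, -1.1]
gripper_width: 0.999
[ 0.51460709 -0.20504024  0.33101882] [[ 1.    -0.004 -0.004]
 [-0.004 -1.     0.001]
 [-0.004 -0.001 -1.   ]] [ -5.   11.8   2.7  -0.  -81.1  94.7] [ 0.58813968 -0.20461611  0.50139126]
```

View pics/w1b.png

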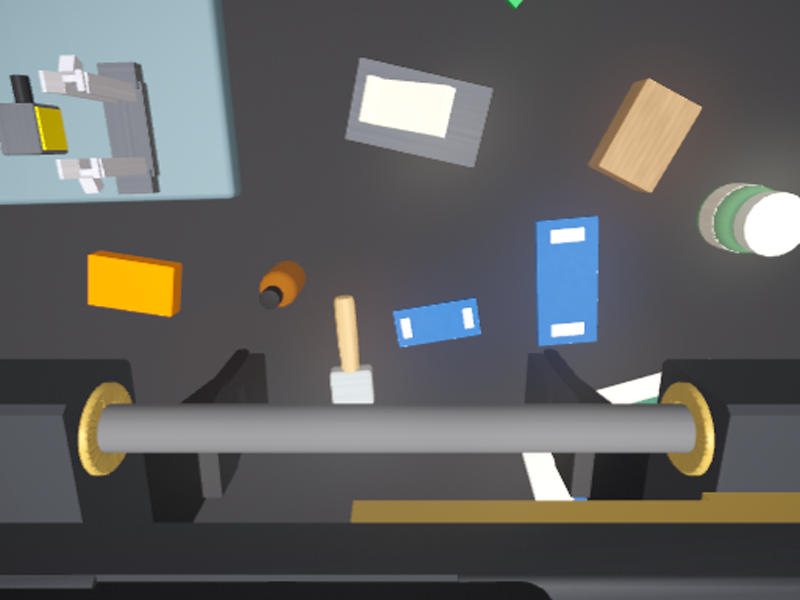

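The view shows the plate at (567,280), the rest with its face at (407,107) and foot, and the guides at (125,125) with their lead-ins. I'll measure the plate, rest and guides.

Run:
```python
from h import *
import pickle
c=pickle.load(open('w1.pkl','rb'));f=c['frame'];hsv=cv2.cvtColor(f,cv2.COLOR_RGB2HSV)
def big(m,box):
    x0,y0,x1,y1=box;M=np.zeros_like(m);M[y0:y1,x0:x1]=m[y0:y1,x0:x1]
    cn=cv2.findContours(M,0,2)[0];return max(cn,key=cv2.contourArea)
S=1/1.5625
m=cv2.inRange(hsv,(95,120,60),(125,255,255));m=cv2.morphologyEx(m,cv2.MORPH_CLOSE,np.ones((11,11)))
k=big(m,(335,130,395,228));R=cv2.minAreaRect(k);P=np.array([onz(c,*(q+.0),.030) for q in cv2.boxPoints(R)])
print('plate',P.round(4).tolist(),P.mean(0).round(4));
e=[P[i]-P[i-1] for i in range(4)];print([np.linalg.norm(v).round(4) for v in e],[np.degrees(np.arctan2(v[1],v[0])).round(1) for v in e])
m=cv2.inRange(hsv,(0,0,200),(180,70,255))
k=big(m,(225,40,300,95));ap=cv2.approxPolyDP(k,2.5,True)[:,0];print('face',ap.tolist())
R=cv2.minAreaRect(k);print(cv2.boxPoints(R).tolist())
for q in ap: print(q,'at .0895',onz(c,*q,.0895).round(4),'at .047',onz(c,*q,.047).round(4))
# foot
g=f[:,:,0].astype(int);print(f[60,228],f[100,290],f[100,330], f[100,232])
cv2.imwrite('pics/rest.png',cv2.resize(f[30:115,215:325],None,fx=7,fy=7,interpolation=cv2.INTER_CUBIC)[:,:,::-1])
for n,u,v in [('foot',360,58),('foot',493,88),('foot',475,166),('foot',346,139)]: print(n,onz(c,u*S,v*S,.01).round(4))
```

```text
plate [[0.5314, -0.3285, 0.03], [0.5322, -0.3846, 0.03], [0.4094, -0.3991, 0.03], [0.4085, -0.339, 0.03]] [ 0.4704 -0.3628  0.03  ]
[np.float64(0.1233), np.float64(0.0561), np.float64(0.1236), np.float64(0.0601)] [np.float64(4.9), np.float64(-89.2), np.float64(-173.3), np.float64(90.8)]
face [[235, 48], [230, 77], [284, 87], [290, 56]]
[[229.07632446289062, 77.33978271484375], [235.14425659179688, 44.724517822265625], [291.5185241699219, 55.21275329589844], [285.4505920410156, 87.82801818847656]]
[235  48] at .0895 [ 0.6418 -0.1843  0.0895] at .047 [ 0.6474 -0.1822  0.047 ]
[230  77] at .0895 [ 0.6106 -0.1778  0.0895] at .047 [ 0.6129 -0.1751  0.047 ]
[284  87] at .0895 [ 0.5992 -0.2409  0.0895] at .047 [ 0.6003 -0.2447  0.047 ]
[290  56] at .0895 [ 0.6331 -0.2471  0.0895] at .047 [ 0.6377 -0.2515  0.047 ]
[139 142 152] [147 149 155] [84 82 85] [80 78 80]
foot [ 0.6658 -0.1744  0.01  ]
foot [ 0.6412 -0.2902  0.01  ]
foot [ 0.575  -0.2769  0.01  ]
foot [ 0.5991 -0.1603  0.01  ]
```

View pics/rest.png

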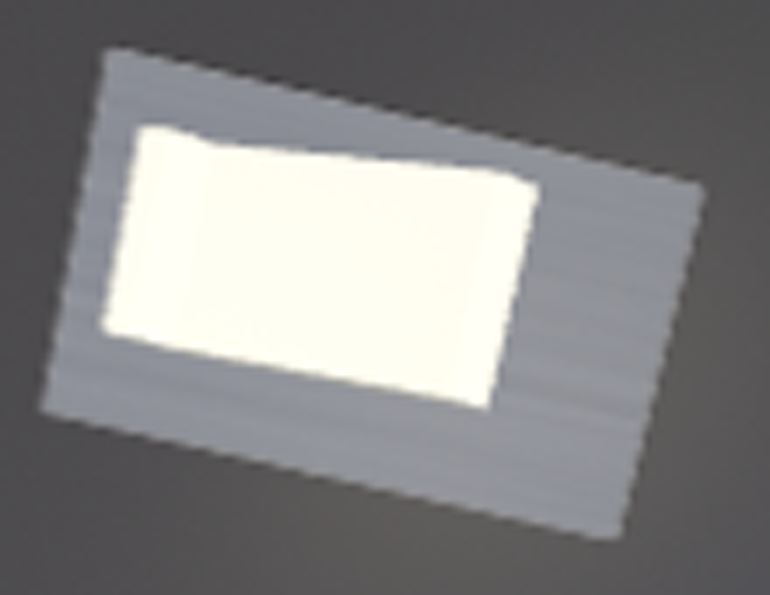

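The rest is seen from above: lip at left (135–205 in the crop), the slab's upper end at right (490–540), and the foot gives its yaw as about 78°. A brightness profile should give the lip corner and the top edge.

Run:
```python
from h import *
import pickle
c=pickle.load(open('w1.pkl','rb'));f=c['frame'].astype(int)
a=np.radians(78.1);rx=np.array([np.cos(a),np.sin(a),0])
# walk along the centreline of the slab in the image: from left-mid to right-mid
p0=np.array([229.,61.]);p1=np.array([292.,72.5])
im=c['frame'].astype(np.float32)
for t in np.linspace(0,1,64):
    q=p0+(p1-p0)*t
    n=np.array([-(p1-p0)[1],(p1-p0)[0]])/np.linalg.norm(p1-p0)
    v=np.mean([cv2.getRectSubPix(im,(1,1),tuple((q+n*s).tolist()))[0,0] for s in range(-9,10)],0)
    print(q.round(1),v.round(1), end=' | ' if int(t*63)%2==0 else '\n')
```

```text
[229.  61.] [140.1 142.9 151.6] | [230.   61.2] [140.1 142.8 151.6]
[231.   61.4] [151.2 153.1 159.3] | [232.   61.5] [202.5 201.5 196.8]
[233.   61.7] [248.2 246.7 235.4] | [234.   61.9] [255.  254.  241.6]
[235.   62.1] [255.  254.2 241.9] | [236.   62.3] [255.  254.9 243.3]
[237.   62.5] [255.  255.  245.4] | [238.   62.6] [255.  255.  245.8]
[239.   62.8] [255.  255.  245.9] | [240.  63.] [255.  255.  245.9]
[241.   63.2] [255.  255.  245.6] | [242.   63.4] [255.  254.9 244.1]
[243.   63.6] [255.  254.2 242. ] | [244.   63.7] [255.  254.  241.8]
[245.   63.9] [255.  254.  241.8] | [246.   64.1] [255.  254.  241.8]
[247.   64.3] [255.  254.  241.8] | [248.   64.5] [255.  254.  241.7]
[249.   64.7] [255.  254.  241.7] | [250.   64.8] [255.  254.  241.9]
[251.  65.] [255.  254.  241.7] | [252.   65.2] [255.  254.  241.8]
[253.   65.4] [255.  254.  241.8] | [254.   65.6] [255.  254.  241.7]
[255.   65.7] [255.  254.  241.7] | [256.   65.9] [255.  254.  241.7]
[257.   66.1] [255.  254.  241.8] | [258.   66.3] [255.  254.  241.7]
[259.   66.5] [255.  254.  241.7] | [260.   66.7] [255. 
[... 435 characters left out ...]
3]
[273.  69.] [255.  253.9 241.3] | [274.   69.2] [255.  253.9 241.1] | [275.   69.4] [255.  253.8 241.1] | [276.   69.6] [255.  253.8 241.1]
[277.   69.8] [255.  253.6 241. ] | [278.   69.9] [255.  253.6 241. ] | [279.   70.1] [255.  253.4 241. ] | [280.   70.3] [255.  253.5 241. ]
[281.   70.5] [255.  253.6 241.3] | [282.   70.7] [255.  254.5 242.8] | [283.   70.9] [255.  255.  244.6] | [284.  71.] [255. 255. 245.]
[285.   71.2] [255. 255. 245.] | [286.   71.4] [254.8 254.4 244.2] | [287.   71.6] [245.2 242.9 232.9] | [288.   71.8] [191.2 190.9 188.9]
[289.  72.] [148.2 150.3 156. ] | [290.   72.1] [145.9 147.9 154.2] | [291.   72.3] [145.6 147.7 154. ] | [292.   72.5] [145.6 147.7 153.9]
```

Run:
```python
from h import *
import pickle
c=pickle.load(open('w1.pkl','rb'));f=c['frame'];hsv=cv2.cvtColor(f,cv2.COLOR_RGB2HSV)
m=cv2.inRange(hsv,(0,0,190),(180,90,255))
P=[]
for x0,y0,x1,y1 in [(349,142,377,160),(349,203,377,219)]:
    ys,xs=np.nonzero(m[y0:y1,x0:x1]);P.append(onz(c,xs.mean()+x0,ys.mean()+y0,.030))
P=np.array(P);d=P[0]-P[1];print('marks',P.round(4),P.mean(0).round(4),'yaw',np.degrees(np.arctan2(d[1],d[0])))
b=cv2.inRange(hsv,(95,120,60),(125,255,255));k=b|m;M=np.zeros_like(k);M[130:228,335:395]=k[130:228,335:395]
cn=max(cv2.findContours(M,0,2)[0],key=cv2.contourArea);ap=cv2.approxPolyDP(cn,4,True)[:,0]
Q=np.array([onz(c,*q,.030) for q in ap]);print('corners',ap.tolist(),Q.round(4).tolist(),Q.mean(0).round(4))
a=np.radians(78.1);rx=np.array([np.cos(a),np.sin(a),0])
print('L corner',onz(c,242.5,63.5,.040).round(4));print('L from liptop',(onz(c,236.2,62.3,.0471)-.00707*rx).round(4))
print('L from top',(onz(c,282.2,70.7,.0895)+.0495*rx).round(4))
```

```text
marks [[ 0.5149 -0.3588  0.03  ]
 [ 0.4252 -0.367   0.03  ]] [ 0.4701 -0.3629  0.03  ] yaw 5.2126200569932655
corners [[382, 138], [342, 142], [345, 221], [381, 217]] [[0.532, -0.3846, 0.03], [0.5267, -0.329, 0.03], [0.4086, -0.3415, 0.03], [0.4147, -0.3948, 0.03]] [ 0.4705 -0.3625  0.03  ]
L corner [ 0.6297 -0.1911  0.04  ]
L from liptop [ 0.6291 -0.1903  0.0471]
L from top [ 0.6274 -0.19    0.0895]
```

```bash
python3 -m jog '{"rot":[[0,0,0.68],[0,0,0.68],[0,0,0.68],[0,0,0.68],[0,0,0.68],[0,0,0.68],[0,0,0.68],[0,0,0.68],[0,0,0],[0,0,0]],"delta_pos":[[-5.6,-20,-24],[-5.6,-20,-24],[-5.6,-20,-24],[-5.6,-20,-24],[-5.6,-20,-24],[-5.6,-20,-24],[-5.6,-20,-24],[-5.6,-18,-24],[0,0,-20],[0,0,-20]],"grip":[100,100,100,100,100,100,100,100,100,100]}'
python3 -m jog '{"rot":[[0,0,0],[0,0,0],[0,0,0],[0,0,0],[0,0,0],[0,0,0],[0,0,0],[0,0,0]],"delta_pos":[[0,0,-20],[0,0,-20],[0,0,-15],[0,0,-10],[0,0,0],[0,0,0],[0,0,0],[0,0,0]],"grip":[100,100,100,100,100,80,80,80]}'
```

```text
time_s: 3.37
tcp_pos: [0.4704, -0.361, 0.1002]
ee_rot: [[0.996, 0.094, -0.0], [0.094, -0.996, 0.0], [-0.0, -0.0, -1.0]]
wrist_force: [0.3, -0.9, -0.4]
gripper_width: 1.003
time_s: 4.03
tcp_pos: [0.4717, -0.3612, 0.0376]
ee_rot: [[0.995, 0.095, 0.002], [0.095, -0.995, -0.001], [0.002, 0.001, -1.0]]
wrist_force: [-0.1, -0.3, 0.1]
gripper_width: 0.861
```

```bash
python3 -m jog '{"rot":[[0,0,0],[0,0,0],[0,0,0],[0,0,0],[0,0,0],[0,0,0],[0,0,0],[0,0,0]],"delta_pos":[[-1,-1.5,-4],[0,0,0],[0,0,0],[0,0,0],[0,0,0],[0,0,0],[0,0,0],[0,0,0]],"grip":[80,60,40,30,30,30,30,30]}'
python3 -m jog '{"rot":[[0,0,0],[0,0,0],[0,0,0],[0,0,0],[0,0,0],[0,0,0]],"delta_pos":[[0,0,0],[0,0,0],[0,0,10],[0,0,20],[0,0,30],[0,0,30]],"grip":[30,30,30,30,30,30]}'
```

```text
time_s: 4.7
tcp_pos: [0.4696, -0.3624, 0.0322]
ee_rot: [[0.995, 0.095, 0.0], [0.095, -0.995, -0.0], [0.0, 0.0, -1.0]]
wrist_force: [-0.1, -0.0, 0.4]
gripper_width: 0.362
time_s: 5.2
tcp_pos: [0.4691, -0.3622, 0.1232]
ee_rot: [[0.995, 0.095, -0.002], [0.095, -0.995, 0.001], [-0.002, -0.001, -1.0]]
wrist_force: [1.3, -0.4, -0.2]
gripper_width: 0.3
```

The width closed to 0.30, but holding the plate would leave 0.64. Looking before doing anything else.

```bash
python3 -m jog '{"rot":[[0,0,0],[0,0,0],[0,0,0]],"delta_pos":[[-20,0,40],[-20,0,40],[0,0,0]],"grip":[30,30,30]}'
python3 - <<'E'
from h import *
import pickle
c=cap('wrist');pickle.dump(c,open('w2.pkl','wb'))
a=cv2.resize(c['frame'],(512,384));s=cap('scene');pickle.dump(s,open('s2.pkl','wb'))
b=cv2.resize(s['frame'][150:278,120:290],(288*1,216));o=np.zeros((384,800,3),np.uint8);o[:,:512]=a;o[:216,512:]=b
cv2.imwrite('pics/w2.png',o[:,:,::-1])
E
```

```text
time_s: 5.45
tcp_pos: [0.4336, -0.3648, 0.2064]
ee_rot: [[0.995, 0.095, 0.013], [0.095, -0.995, -0.009], [0.012, 0.01, -1.0]]
wrist_force: [0.8, -0.4, 0.6]
gripper_width: 0.302
```

View pics/w2.png

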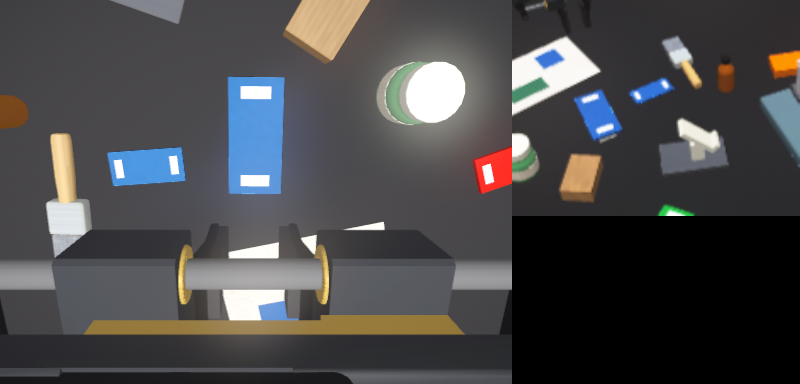

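Run:
```python
from h import *
import pickle
cs=pickle.load(open('c0.pkl','rb'));w1=pickle.load(open('w1.pkl','rb'));w2=pickle.load(open('w2.pkl','rb'));s2=pickle.load(open('s2.pkl','rb'))
def plate(c,box,z=.03):
    x0,y0,x1,y1=box;h=cv2.cvtColor(c['frame'],cv2.COLOR_RGB2HSV)[y0:y1,x0:x1]
    m=cv2.morphologyEx(cv2.inRange(h,(95,120,60),(125,255,255)),cv2.MORPH_CLOSE,np.ones((9,9)))
    cn=max(cv2.findContours(m,0,2)[0],key=cv2.contourArea);M=cv2.moments(cn);u=np.array([M['m10']/M['m00']+x0,M['m01']/M['m00']+y0]);return u,onz(c,*u,z).round(4)
U={}
for n,c,b in [('top',cs['top'],(312,205,338,245)),('scene',cs['scene'],(152,200,190,236)),('w1',w1,(335,130,395,228)),('w2',w2,(215,60,300,205)),('scene2',s2,(152,200,190,236))]:
    U[n]=plate(c,b)[0];print(n,*plate(c,b))
print(tri(cs['top'],U['top'],cs['scene'],U['scene']),tri(w1,U['w1'],cs['scene'],U['scene']),tri(w2,U['w2'],s2,U['scene2']),tri(w1,U['w1'],cs['top'],U['top']))
st=r.sense();T=st['tcp_pos'];R=st['ee_rot']
print(T,w2['xyz'],'tip pixel',proj(w2,T+R@[0,0,.025]),proj(w2,T+R@[0,.013,.025]),proj(w2,T+R@[0,-.013,.025]))
```

```text
top [325.22106667 224.21013333] [ 0.4699 -0.365   0.03  ]
scene [170.25360134 217.66097152] [ 0.475  -0.3647  0.03  ]
w1 [362.4180551  178.90155723] [ 0.4733 -0.3621  0.03  ]
w2 [254.98070938 134.13388066] [ 0.4737 -0.3623  0.03  ]
scene2 [170.25360134 217.66097152] [ 0.475  -0.3647  0.03  ]
(array([ 0.47059747, -0.36505275,  0.0258745 ]), np.float64(0.0014593302996602307)) (array([ 0.47215779, -0.3638994 ,  0.02661496]), np.float64(0.0013309531665538618)) (array([ 0.47339557, -0.36347216,  0.02824028]), np.float64(0.0021778419530048684)) (array([ 0.47097053, -0.36633119,  0.0193861 ]), np.float64(0.0013173200594434405))
[ 0.43273119 -0.36285879  0.19980645] [ 0.50388296 -0.35379445  0.37895334] tip pixel [253.27130478 218.17805675] [273.47100238 218.15798142] [233.05168935 218.19815188]
```

Run:
```python
from h import *
import pickle
print(r.tips_ahead,[a for a in dir(r) if not a.startswith('_')])
w2=pickle.load(open('w2.pkl','rb'));st=r.sense();T=st['tcp_pos'];R=st['ee_rot']
C=np.array(w2['xyz']);Rc=np.array(w2['orientation'])
print('cam in tool',R.T@(C-T),T)
for dz in (.025,.015,.006,0): print(dz,[proj(w2,T+R@[x,y,dz]).round(0).tolist() for x in (.0095,-.0095) for y in (-.013,.013)])
cv2.imwrite('pics/f.png',cv2.resize(w2['frame'][195:345,40:480],None,fx=1.8,fy=1.8)[:,:,::-1])
```

```text
0.025 ['PlanningError', 'sense', 'tips_ahead']
cam in tool [ 0.07262808 -0.00178791 -0.17877446] [ 0.43273119 -0.36285879  0.19980645]
0.025 [[233.0, 204.0], [274.0, 204.0], [233.0, 232.0], [273.0, 232.0]]
0.015 [[232.0, 209.0], [275.0, 209.0], [232.0, 238.0], [274.0, 238.0]]
0.006 [[231.0, 214.0], [276.0, 214.0], [232.0, 244.0], [275.0, 244.0]]
0 [[231.0, 217.0], [277.0, 217.0], [231.0, 248.0], [276.0, 248.0]]
```

View pics/f.png

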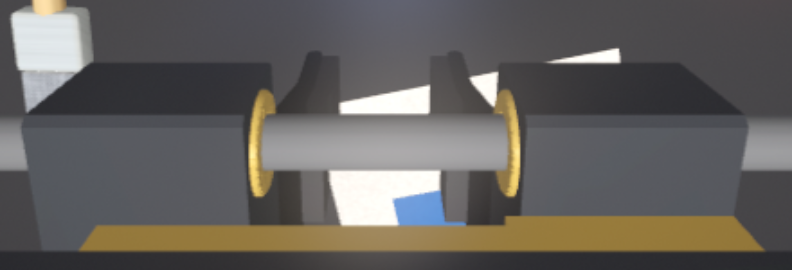

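The plate is unmoved and my TCP was over it, so the jaws seem to have closed just above it. The fingertips in the crop (row 225 of the wrist view) also look shorter than stated. I'll straddle the plate again and look from the side before closing.

```bash
python3 -m jog '{"rot":[[0,0,0],[0,0,0],[0,0,0],[0,0,0],[0,0,0],[0,0,0],[0,0,0],[0,0,0],[0,0,0],[0,0,0]],"delta_pos":[[0,0,0],[20,0,-10],[20,0,-20],[0,0,-30],[0,0,-30],[0,0,-30],[0,0,-20],[0,0,-20],[0,0,-10],[0,0,0]],"grip":[100,100,100,100,100,100,100,100,100,100]}'
python3 - <<'E'
from h import *
import pickle
st=r.sense();print(st['tcp_pos'],st['wrist_force'],st['gripper_width'])
s=cap('scene');w=cap('wrist');pickle.dump((s,w,st),open('s3.pkl','wb'))
o=np.hstack([cv2.resize(s['frame'][160:250,120:220],(400,360),interpolation=cv2.INTER_CUBIC),cv2.resize(w['frame'],(400,360))])
cv2.imwrite('pics/s3.png',o[:,:,::-1])
E
```

```text
time_s: 6.38
tcp_pos: [0.47, -0.3611, 0.0226]
ee_rot: [[0.995, 0.095, -0.008], [0.095, -0.995, 0.004], [-0.007, -0.004, -1.0]]
wrist_force: [0.1, 0.5, -0.1]
gripper_width: 0.955
[ 0.47000596 -0.36108994  0.0226369 ] [ 0.11882308  0.51276311 -0.13744794] 0.9547781974315396
```

View pics/s3.png

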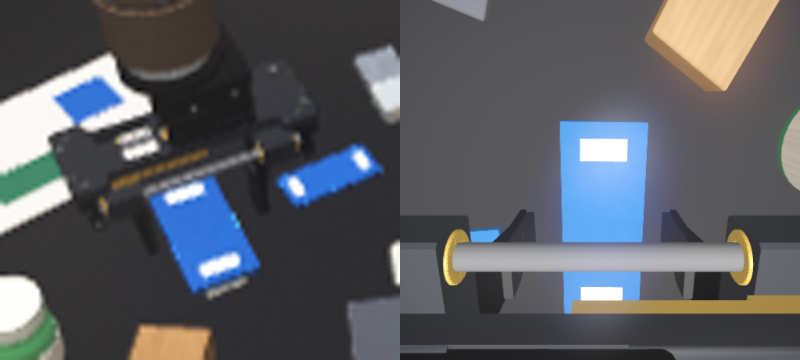

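```bash
python3 -m jog '{"rot":[[0,0,0],[0,0,0],[0,0,0],[0,0,0]],"delta_pos":[[0,0,0],[0,0,0],[0,0,0],[0,0,0]],"grip":[100,100,100,100]}'
python3 -m jog '{"rot":[[0,0,0],[0,0,0]],"delta_pos":[[0,0,-3],[0,0,0]],"grip":[100,100]}'
python3 -m jog '{"rot":[[0,0,0],[0,0,0]],"delta_pos":[[0,0,-3],[0,0,0]],"grip":[100,100]}'
```

```text
time_s: 6.82
tcp_pos: [0.4728, -0.3626, 0.0277]
ee_rot: [[0.995, 0.095, 0.002], [0.095, -0.995, -0.001], [0.002, 0.001, -1.0]]
wrist_force: [0.8, -0.1, 0.1]
gripper_width: 1.001
time_s: 6.98
tcp_pos: [0.4722, -0.3623, 0.0236]
ee_rot: [[0.995, 0.095, -0.0], [0.095, -0.995, 0.0], [-0.0, -0.0, -1.0]]
wrist_force: [0.3, -0.0, -0.2]
gripper_width: 1.0
time_s: 7.15
tcp_pos: [0.472, -0.3622, 0.0201]
ee_rot: [[0.995, 0.095, -0.001], [0.095, -0.996, 0.001], [-0.001, -0.001, -1.0]]
wrist_force: [0.2, -1.2, 0.3]
gripper_width: 1.004
```

```bash
python3 -m jog '{"rot":[[0,0,0],[0,0,0]],"delta_pos":[[0,0,-3],[0,0,0]],"grip":[100,100]}'
python3 -m jog '{"rot":[[0,0,0],[0,0,0]],"delta_pos":[[0,0,-3],[0,0,0]],"grip":[100,100]}'
python3 -m jog '{"rot":[[0,0,0],[0,0,0]],"delta_pos":[[0,0,-2],[0,0,0]],"grip":[100,100]}'
```

```text
time_s: 7.32
tcp_pos: [0.472, -0.3622, 0.017]
ee_rot: [[0.995, 0.095, -0.001], [0.095, -0.995, 0.0], [-0.001, -0.001, -1.0]]
wrist_force: [0.3, 0.4, 0.5]
gripper_width: 0.997
time_s: 7.48
tcp_pos: [0.472, -0.3622, 0.014]
ee_rot: [[0.995, 0.095, -0.001], [0.095, -0.995, 0.001], [-0.001, -0.001, -1.0]]
wrist_force: [-0.3, -0.1, -0.3]
gripper_width: 0.998
time_s: 7.65
tcp_pos: [0.4722, -0.3623, 0.0123]
ee_rot: [[0.995, 0.095, -0.001], [0.095, -0.995, 0.0], [-0.0, -0.0, -1.0]]
wrist_force: [-0.0, 0.3, -0.2]
gripper_width: 1.0
```

```bash
python3 -m jog '{"rot":[[0,0,0],[0,0,0],[0,0,0],[0,0,0],[0,0,0],[0,0,0],[0,0,0],[0,0,0]],"delta_pos":[[0,0,0],[0,0,0],[0,0,0],[0,0,0],[0,0,0],[0,0,0],[0,0,0],[0,0,0]],"grip":[55,55,55,55,55,55,55,55]}'
```

```text
time_s: 8.32
tcp_pos: [0.4725, -0.3625, 0.0128]
ee_rot: [[0.995, 0.095, 0.0], [0.095, -0.995, -0.0], [0.0, 0.0, -1.0]]
wrist_force: [0.7, -1.2, 0.2]
gripper_width: 0.637
```

Held this time: width 0.637 is about 55 mm, with TCP reading z 0.013. So the fingertips are really about at the TCP rather than 25 mm ahead, and the plate centre sits about 13 mm behind the TCP. Next: lift, turn by −107° and tilt over the rest.

```bash
python3 -m jog '{"rot":[[0,0,0],[0,0,0],[0,0,0],[0,0,0],[0,0,0],[0,0,0],[0,0,0],[0,0,0],[0,0,0],[0,0,0]],"delta_pos":[[0,0,5],[0,0,10],[0,0,20],[0,0,25],[0,0,30],[0,0,30],[0,0,30],[0,0,25],[0,0,15],[0,0,0]],"grip":[55,55,55,55,55,55,55,55,55,55]}'
python3 -m jog '{"rot":[[0,0,-7.1],[0,0,-7.1],[0,0,-7.1],[0,0,-7.1],[0,0,-7.1],[0,0,-7.1],[0,0,-7.1],[0,0,-7.1],[0,0,-7.1],[0,0,-7.1]],"delta_pos":[[8,8,3],[15,15,4],[18,18,4],[18,18,4],[18,18,4],[18,18,4],[18,18,4],[18,17,4],[12,12,4],[8,8,0]],"grip":[55,55,55,55,55,55,55,55,55,55]}'
python3 -m jog '{"rot":[[0,0,-7.1],[0,0,-7.1],[0,0,-7.1],[0,0,-7.1],[0,0,-7.1],[0,0,-0.8],[0,0,0],[0,0,0],[0,0,0]],"delta_pos":[[0,0,0],[0,0,0],[0,0,0],[0,0,0],[0,0,0],[0,0,0],[0,0,0],[0,0,0],[0,0,0]],"grip":[55,55,55,55,55,55,55,55,55]}'
```

```text
time_s: 9.15
tcp_pos: [0.4741, -0.3635, 0.208]
ee_rot: [[0.995, 0.096, 0.008], [0.096, -0.995, -0.005], [0.008, 0.005, -1.0]]
wrist_force: [0.7, -0.7, -1.5]
gripper_width: 0.638
time_s: 9.98
tcp_pos: [0.6242, -0.2106, 0.2368]
ee_rot: [[0.41, -0.912, -0.001], [-0.912, -0.41, 0.001], [-0.001, 0.001, -1.0]]
wrist_force: [0.1, -1.0, -0.9]
gripper_width: 0.633
time_s: 10.73
tcp_pos: [0.6231, -0.2123, 0.2372]
ee_rot: [[-0.204, -0.979, -0.001], [-0.979, 0.204, 0.0], [-0.0, 0.001, -1.0]]
wrist_force: [0.4, 0.3, -1.9]
gripper_width: 0.635
```

Held (width 0.635, wrist load about −1.5 N). Now tilt 45° and check the result.

```bash
python3 -m jog '{"rot":[[-6.3,1.33,0],[-6.3,1.33,0],[-6.3,1.33,0],[-6.3,1.33,0],[-6.3,1.33,0],[-6.3,1.33,0],[-6.3,1.33,0],[0,0,0],[0,0,0],[0,0,0]],"delta_pos":[[0,0,0],[0,0,0],[0,0,0],[0,0,0],[0,0,0],[0,0,0],[0,0,0],[0,0,-20],[0,0,-20],[0,0,-20]],"grip":[55,55,55,55,55,55,55,55,55,55]}'
python3 -m jog '{"rot":[[0,0,0],[0,0,0],[0,0,0],[0,0,0],[0,0,0],[0,0,0]],"delta_pos":[[0,0,-20],[0,0,-15],[0,0,0],[0,0,0],[0,0,0],[0,0,0]],"grip":[55,55,55,55,55,55]}'
python3 - <<'E'
from h import *
import pickle
st=r.sense();T=st['tcp_pos'];R=st['ee_rot'];rx=np.array([.206,.979,0]);ry=np.array([-.979,.206,0]);up=np.array([0,0,1.])
L=np.array([.629,-.1905,.040]);e=(up-rx)/2**.5;n=(up+rx)/2**.5
C=T+R@[-.002,0,-.0132]
print('T',T.round(4),'centre from L: slope,y,normal',[(C-L)@v for v in (e,ry,n)],'axis',R[:,0]@e,R[:,2]@n,R[:,1]@ry, np.degrees(np.arcsin(R[:,0]@ry)),np.degrees(np.arcsin(R[:,0]@n)))
print(st['joints'].round(0))
E
```

```text
time_s: 11.57
tcp_pos: [0.6237, -0.2116, 0.1765]
ee_rot: [[-0.143, -0.979, -0.145], [-0.692, 0.203, -0.692], [0.707, 0.002, -0.707]]
wrist_force: [0.1, -0.3, -1.1]
gripper_width: 0.642
time_s: 12.07
tcp_pos: [0.6242, -0.2123, 0.1442]
ee_rot: [[-0.146, -0.979, -0.144], [-0.691, 0.205, -0.693], [0.707, -0.002, -0.707]]
wrist_force: [0.5, 0.7, -1.5]
gripper_width: 0.64
T [ 0.6242 -0.2123  0.1442] centre from L: slope,y,normal [np.float64(0.08746599487961416), np.float64(0.0001777656777792319), np.float64(0.07108063491774681)] axis 1.0002185761149194 -1.0002177895847646 1.000436523583201 0.05495685416913183 0.010218255641285057
[ 10.  34. -19.  46. -67. -52.]
```

```bash
python3 -m jog '{"rot":[[0,0,0],[0,0,0],[0,0,0],[0,0,0],[0,0,0],[0,0,0],[0,0,0]],"delta_pos":[[-0.8,-3.8,-10.2],[-0.8,-3.8,-10.2],[-0.8,-3.8,-10.2],[-0.8,-3.8,-10.2],[-0.8,-3.8,-10.2],[0,0,0],[0,0,0]],"grip":[55,55,55,55,55,55,55]}'
python3 -m jog '{"rot":[[0,0,0],[0,0,0],[0,0,0],[0,0,0],[0,0,0]],"delta_pos":[[-0.4,-2,-2.1],[-0.4,-2,-2.1],[-0.4,-2,-2.1],[-0.4,-2,-2.1],[0,0,0]],"grip":[55,55,55,55,55]}'
python3 -m jog '{"rot":[[0,0,0],[0,0,0],[0,0,0]],"delta_pos":[[-0.3,-1.4,-1.4],[-0.3,-1.4,-1.4],[0,0,0]],"grip":[55,55,55]}'
python3 - <<'E'
from h import *
st=r.sense();T=st['tcp_pos'];R=st['ee_rot'];rx=np.array([.206,.979,0]);ry=np.array([-.979,.206,0]);up=np.array([0,0,1.])
L=np.array([.629,-.1905,.040]);e=(up-rx)/2**.5;n=(up+rx)/2**.5
C=T+R@[-.002,0,-.0132]
print([round(float((C-L)@v),4) for v in (e,ry,n)],[round(float(st['wrist_force']@v),1) for v in (e,ry,n)])
E
```

```text
time_s: 12.65
tcp_pos: [0.6187, -0.232, 0.0906]
ee_rot: [[-0.143, -0.978, -0.148], [-0.691, 0.206, -0.693], [0.709, 0.003, -0.706]]
wrist_force: [1.0, -0.2, -0.8]
gripper_width: 0.636
time_s: 13.07
tcp_pos: [0.6173, -0.2398, 0.083]
ee_rot: [[-0.145, -0.978, -0.147], [-0.691, 0.206, -0.693], [0.708, 0.001, -0.706]]
wrist_force: [-1.0, -0.3, -1.7]
gripper_width: 0.635
time_s: 13.32
tcp_pos: [0.6169, -0.2424, 0.0802]
ee_rot: [[-0.145, -0.979, -0.147], [-0.691, 0.206, -0.693], [0.708, 0.001, -0.706]]
wrist_force: [-0.2, 0.3, -1.4]
gripper_width: 0.638
[0.0641, 0.0012, 0.0039] [-1.2, 0.3, -0.9]
```

```bash
python3 -m jog '{"rot":[[0,0,0],[0,0,0],[0,0,0]],"delta_pos":[[-0.15,-0.7,-0.7],[0,0,0],[0,0,0]],"grip":[55,55,55]}'
python3 -m jog '{"rot":[[0,0,0],[0,0,0],[0,0,0]],"delta_pos":[[-0.15,-0.7,-0.7],[0,0,0],[0,0,0]],"grip":[55,55,55]}'
python3 -m jog '{"rot":[[0,0,0],[0,0,0],[0,0,0]],"delta_pos":[[0.3,1.4,-1.4],[0,0,0],[0,0,0]],"grip":[55,55,55]}'
```

```text
time_s: 13.57
tcp_pos: [0.617, -0.2429, 0.0798]
ee_rot: [[-0.145, -0.979, -0.146], [-0.691, 0.206, -0.693], [0.708, 0.001, -0.706]]
wrist_force: [0.4, -0.3, -1.2]
gripper_width: 0.642
time_s: 13.82
tcp_pos: [0.6171, -0.2434, 0.0793]
ee_rot: [[-0.145, -0.979, -0.146], [-0.691, 0.205, -0.693], [0.708, 0.0, -0.706]]
wrist_force: [-0.6, 0.8, -0.3]
gripper_width: 0.638
time_s: 14.07
tcp_pos: [0.6173, -0.2422, 0.0781]
ee_rot: [[-0.145, -0.979, -0.146], [-0.691, 0.206, -0.693], [0.708, 0.0, -0.706]]
wrist_force: [0.2, 1.0, 1.2]
gripper_width: 0.643
```

```bash
python3 -m jog '{"rot":[[0,0,0],[0,0,0],[0,0,0],[0,0,0],[0,0,0],[0,0,0]],"delta_pos":[[0,0,0],[0,0,0],[0,0,0],[0,0,0],[0,0,0],[0,0,0]],"grip":[68,72,85,90,90,90]}'
python3 -m jog '{"rot":[[0,0,0],[0,0,0],[0,0,0],[0,0,0],[0,0,0],[0,0,0],[0,0,0]],"delta_pos":[[1.5,7,7],[3,14,14],[5,20,20],[5,20,20],[5,20,20],[0,0,0],[0,0,0]],"grip":[90,90,90,90,90,90,90]}'
python3 - <<'E'
from h import *
import pickle
s=cap('scene');w=cap('wrist');pickle.dump((s,w),open('s4.pkl','wb'))
o=np.hstack([cv2.resize(s['frame'][190:270,180:280],(450,360),interpolation=cv2.INTER_CUBIC),cv2.resize(w['frame'],(350,262),interpolation=cv2.INTER_AREA)[:,:].copy() if 0 else cv2.copyMakeBorder(cv2.resize(w['frame'],(350,262)),0,98,0,0,0)])
cv2.imwrite('pics/s4.png',o[:,:,::-1]);st=r.sense();print(st['tcp_pos'],st['ee_rot'],st['joints'].round(0),w['xyz'])
E
```

```text
time_s: 14.57
tcp_pos: [0.6171, -0.2422, 0.0776]
ee_rot: [[-0.145, -0.979, -0.146], [-0.691, 0.206, -0.693], [0.708, 0.001, -0.706]]
wrist_force: [-0.1, -0.2, -0.3]
gripper_width: 0.881
time_s: 15.15
tcp_pos: [0.6379, -0.1593, 0.1602]
ee_rot: [[-0.146, -0.979, -0.142], [-0.692, 0.203, -0.692], [0.707, -0.002, -0.708]]
wrist_force: [0.2, 0.9, -0.9]
gripper_width: 0.902
[ 0.63589684 -0.1611919   0.15817702] [[-0.14391816 -0.97854691 -0.14742287]
 [-0.69134349  0.20601182 -0.69253398]
 [ 0.70804784  0.00225162 -0.70616088]] [ 15.  34. -15.  42. -71. -51.] [ 0.65102287 -0.08942171  0.33182698]
```

View pics/s4.png

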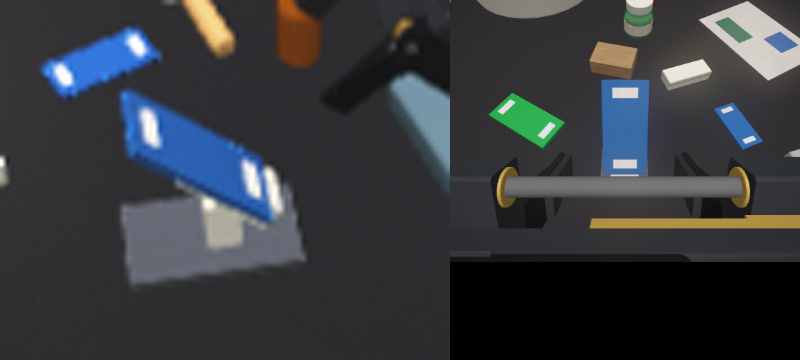

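The plate lies centred on the rest, standing on the lip. Next I'll measure its marks on the rest plane and swing the tool to grip the upper end.

```bash
python3 - <<'E'
from h import *
import pickle
s,w=pickle.load(open('s4.pkl','rb'));rx=np.array([.206,.979,0]);ry=np.array([-.979,.206,0]);up=np.array([0,0,1.])
L=np.array([.629,-.1905,.040]);e=(up-rx)/2**.5;n=(up+rx)/2**.5;P0=L+.008*n
hsv=cv2.cvtColor(w['frame'],cv2.COLOR_RGB2HSV)
m=cv2.inRange(hsv,(0,0,150),(180,110,255))
for box in [(228,122,282,150),(228,228,282,248)]:
    x0,y0,x1,y1=box;ys,xs=np.nonzero(m[y0:y1,x0:x1]);u,v=xs.mean()+x0,ys.mean()+y0
    o,d=ray(w,u,v);q=o+d*((P0-o)@n)/(d@n);print(len(xs),round(u),round(v),[round(float((q-L)@a),4) for a in (e,ry,n)])
u,v=256,117
b=cv2.inRange(hsv,(95,100,60),(125,255,255));ys,xs=np.nonzero(b[100:140,220:290]);v=ys.min()+100;print('top row',v)
o,d=ray(w,xs[ys==ys.min()].mean()+220,v);q=o+d*((P0-o)@n)/(d@n);print('top edge',[(round(float((q-L)@a),4)) for a in (e,ry,n)])
E
python3 -m jog '{"rot":[[3.99,-0.84,5.76],[3.99,-0.84,5.76],[3.99,-0.84,5.76],[3.99,-0.84,5.76],[3.99,-0.84,5.76],[3.99,-0.84,5.76],[3.99,-0.84,5.76],[3.99,-0.84,5.76],[3.99,-0.84,5.76]],"delta_pos":[[0,0,15],[0,0,25],[0,0,25],[0,0,25],[0,-5,20],[-3,-10,10],[-3,-15,0],[-4,-15,0],[-4,-15,0]],"grip":[50,50,50,50,50,50,50,50,50]}'
python3 -m jog '{"rot":[[3.99,-0.84,5.76],[3.99,-0.84,5.76],[3.99,-0.84,5.76],[3.99,-0.84,5.76],[3.99,-0.84,5.76],[3.99,-0.84,5.76],[3.99,-0.84,5.76],[3.99,-0.84,5.76],[0,0,0],[0,0,0]],"delta_pos":[[-4,-15,0],[-4,-15,0],[-4,-15,0],[-4,-15,0],[-1,-15,0],[0,0,0],[0,0,0],[0,0,0],[0,0,0],[0,0,0]],"grip":[50,50,50,50,50,50,50,50,50,50]}'
python3 -c "
from h import *
st=r.sense();print(st['joints'].round(0),st['tcp_pos'])"
```

```text
624 256 136 [0.1053, 0.0013, 0.008]
502 256 240 [0.0151, 0.0012, 0.008]
top row 116
top edge [0.1205, -0.009, 0.008]
time_s: 16.0
tcp_pos: [0.6224, -0.2115, 0.276]
ee_rot: [[0.485, -0.818, 0.309], [-0.84, -0.534, -0.095], [0.243, -0.214, -0.946]]
wrist_force: [-0.2, -1.1, -0.2]
gripper_width: 0.504
time_s: 16.83
tcp_pos: [0.6078, -0.2777, 0.2711]
ee_rot: [[0.934, -0.289, 0.211], [-0.358, -0.736, 0.574], [-0.011, -0.612, -0.791]]
wrist_force: [-0.2, 0.1, 0.1]
gripper_width: 0.504
[-30.  30.  26. -37. -93.  99.] [ 0.60777857 -0.27772053  0.27111194]
```

```bash
cat >> h.py <<'E'
from scipy.spatial.transform import Rotation as Ro
rx=np.array([.2062,.9785,0]);ry=np.array([-.9785,.2062,0]);up=np.array([0,0,1.])
L=np.array([.629,-.1905,.040]);e=(up-rx)/2**.5;n=(up+rx)/2**.5
def todo(T1,R1):
    st=r.sense();print('T',st['tcp_pos'].round(4),'dpos mm',((T1-st['tcp_pos'])*1e3).round(1),'rot deg',Ro.from_matrix(R1@st['ee_rot'].T).as_rotvec(degrees=True).round(2))
E
python3 -c "
from h import *
R1=np.c_[-ry,-n,-e]
todo(L+e*.155+n*.004+ry*.0012,R1);todo(L+e*.093+n*.004+ry*.0012,R1);print((e*62).round(1))"
```

```text
T [ 0.6078 -0.2777  0.2711] dpos mm [  -2.   -17.  -118.7] rot deg [ 6.83 -2.65  9.01]
T [ 0.6078 -0.2777  0.2711] dpos mm [   7.1   25.9 -162.5] rot deg [ 6.83 -2.65  9.01]
[ -9.  -42.9  43.8]
```

```bash
python3 -m jog '{"rot":[[1.7,-0.66,2.25],[1.7,-0.66,2.25],[1.7,-0.66,2.25],[1.7,-0.66,2.25],[0,0,0],[0,0,0],[0,0,0],[0,0,0],[0,0,0]],"delta_pos":[[0,-4,-10],[0,-4,-20],[-1,-4,-20],[-1,-5,-20],[0,0,-20],[0,0,-20],[0,0,-8.7],[0,0,0],[0,0,0]],"grip":[50,50,50,50,50,50,50,50,50]}'
python3 -c "
from h import *
R1=np.c_[-ry,-n,-e]
todo(L+e*.155+n*.004+ry*.0012,R1);todo(L+e*.093+n*.004+ry*.0012,R1)
c=cap('scene');cv2.imwrite('pics/s5.png',cv2.resize(c['frame'][160:280,160:320],(800,600),interpolation=cv2.INTER_CUBIC)[:,:,::-1])"
```

```text
time_s: 17.58
tcp_pos: [0.6066, -0.2924, 0.157]
ee_rot: [[0.979, -0.139, 0.148], [-0.202, -0.695, 0.69], [0.007, -0.706, -0.709]]
wrist_force: [0.5, -0.8, 1.3]
gripper_width: 0.5
T [ 0.6066 -0.2924  0.157 ] dpos mm [-0.8 -2.3 -4.6] rot deg [ 0.2   0.36 -0.22]
T [ 0.6066 -0.2924  0.157 ] dpos mm [  8.3  40.6 -48.4] rot deg [ 0.2   0.36 -0.22]
```

```bash
python3 -m jog '{"rot":[[0.2,0.36,-0.22],[0,0,0],[0,0,0],[0,0,0],[0,0,0],[0,0,0],[0,0,0],[0,0,0]],"delta_pos":[[-0.8,-2.3,-4.6],[1.8,8.6,-8.8],[1.8,8.6,-8.8],[1.8,8.6,-8.8],[1.8,8.6,-8.8],[1.8,8.6,-8.8],[0,0,0],[0,0,0]],"grip":[50,50,50,50,50,50,50,50]}'
python3 -c "
from h import *
R1=np.c_[-ry,-n,-e]
todo(L+e*.093+n*.004+ry*.0012,R1);st=r.sense();print([(st['tcp_pos']-L)@a for a in (e,ry,n)],st['wrist_force'])"
```

```text
time_s: 18.3
tcp_pos: [0.6147, -0.2512, 0.1066]
ee_rot: [[0.979, -0.146, 0.144], [-0.205, -0.691, 0.693], [-0.002, -0.708, -0.706]]
wrist_force: [0.1, -0.1, 0.6]
gripper_width: 0.503
T [ 0.6147 -0.2512  0.1066] dpos mm [ 0.2 -0.7  2. ] rot deg [-0.09 -0.09 -0.05]
[np.float64(0.09117555540502084), np.float64(0.0014881039705470509), np.float64(0.003054095587548288)] [ 0.10725343 -0.06959829  0.63894695]
```

```bash
python3 -m jog '{"rot":[[0,0,0],[0,0,0],[0,0,0],[0,0,0],[0,0,0],[0,0,0],[0,0,0],[0,0,0],[0,0,0],[0,0,0]],"delta_pos":[[0.15,0.7,0.7],[0,0,0],[0,0,0],[0,0,0],[0,0,0],[0,0,0],[0,0,0],[0,0,0],[0,0,0],[0,0,0]],"grip":[40,30,20,10,5,2,2,2,2,2]}'
python3 -c "
from h import *
st=r.sense();print([(st['tcp_pos']-L)@a for a in (e,ry,n)],st['wrist_force'],st['ee_rot'].T@n, st['ee_rot'].T@e)"
```

```text
time_s: 19.13
tcp_pos: [0.6149, -0.2518, 0.1082]
ee_rot: [[0.978, -0.146, 0.146], [-0.207, -0.692, 0.692], [-0.0, -0.707, -0.707]]
wrist_force: [-0.9, -1.3, 0.5]
gripper_width: 0.086
[np.float64(0.0927223811900517), np.float64(0.001133361498911307), np.float64(0.0037480207183310543)] [-0.85548697 -1.3202571   0.47804539] [-4.33900481e-04 -9.99994982e-01  4.38511079e-04] [ 3.63761573e-04 -4.48323974e-04 -9.99995006e-01]
```

```bash
python3 -m jog '{"rot":[[0,0,0],[0,0,0],[0,0,0],[0,0,0],[0,0,0],[0,0,0],[0,0,0],[0,0,0]],"delta_pos":[[0,0,3],[0,0,5],[0,0,10],[0,0,20],[0,0,20],[0,0,20],[0,0,20],[0,0,20]],"grip":[2,2,2,2,2,2,2,2]}'
python3 -m jog '{"rot":[[-6.3,1.33,0],[-6.3,1.33,0],[-6.3,1.33,0],[-6.3,1.33,0],[-6.3,1.33,0],[-6.3,1.33,0],[-6.3,1.33,0],[0,0,2],[0,0,2],[0,0,2]],"delta_pos":[[-8,14,12],[-8,14,12],[-8,14,12],[-8,14,12],[-8,14,12],[-8,14,12],[-8,14,12],[-8,14,12],[-8,14,12],[0,0,0]],"grip":[2,2,2,2,2,2,2,2,2,2]}'
python3 -m jog '{"rot":[[0,0,0],[0,0,0],[0,0,0]],"delta_pos":[[0,0,0],[0,0,0],[0,0,0]],"grip":[2,2,2]}'
python3 - <<'E'
from h import *
import pickle
st=r.sense();c=cap('wrist');t=cap('top');s=cap('scene');pickle.dump((c,t,s,st),open('g1.pkl','wb'))
print(st['joints'].round(0),c['xyz'].round(4),st['gripper_width'])
for p in [(.602,.012,.122),(.602,.012,.04)]: print(proj(c,p))
cv2.imwrite('pics/g1.png',cv2.resize(c['frame'][:250,:400],(800,500),interpolation=cv2.INTER_CUBIC)[:,:,::-1])
E
```

```text
time_s: 19.8
tcp_pos: [0.6149, -0.2513, 0.2282]
ee_rot: [[0.979, -0.145, 0.146], [-0.206, -0.692, 0.692], [0.001, -0.708, -0.707]]
wrist_force: [0.3, 0.4, -0.5]
gripper_width: 0.092
time_s: 20.63
tcp_pos: [0.5424, -0.1227, 0.3386]
ee_rot: [[0.995, -0.098, 0.006], [-0.098, -0.995, 0.0], [0.006, -0.001, -1.0]]
wrist_force: [1.0, 0.2, -1.1]
gripper_width: 0.093
time_s: 20.88
tcp_pos: [0.5426, -0.1256, 0.334]
ee_rot: [[0.994, -0.105, -0.001], [-0.105, -0.994, 0.0], [-0.001, -0.0, -1.0]]
wrist_force: [-0.7, 0.2, -1.5]
gripper_width: 0.095
[  4.  12.   3.  -0. -81.  80.] [ 0.6152 -0.1307  0.5056] 0.09532018505123552
[128.03039714 124.33775207]
[149.68181237 119.86989462]
```

View pics/g1.png

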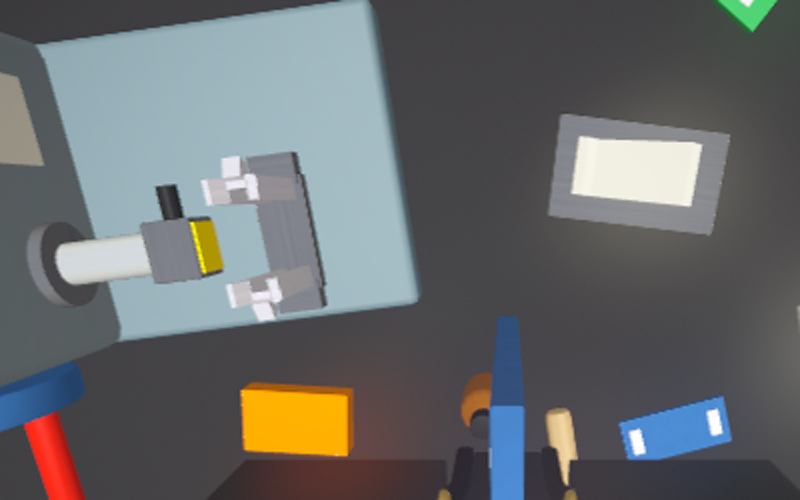

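The view shows the lead-ins at (115,90) and (130,146) in raw pixels, the yellow head face at (103,122), the base edges and the red crank at (25,225). I'll compute the guide pose and the crank roughly.

Run:
```python
from h import *
import pickle
c,t,s,st=pickle.load(open('g1.pkl','rb'))
print('guide mid',onz(c,123,118,.122).round(4))
f=c['frame']
hsv=cv2.cvtColor(f,cv2.COLOR_RGB2HSV)
m=cv2.inRange(hsv,(85,20,110),(105,110,255));m[:, 230:]=0;m[175:]=0
k=max(cv2.findContours(m,0,2)[0],key=cv2.contourArea)[:,0]
for z in (.015,.025):
    for nm,sel in [('right',k[(k[:,0]>185)&(k[:,1]>10)&(k[:,1]<140)]),('bottom',k[(k[:,1]>145)&(k[:,0]>70)&(k[:,0]<200)])]:
        sel=sel[np.r_[True]*len(sel)]
        if nm=='bottom': sel=np.array([[x,sel[sel[:,0]==x][:,1].max()] for x in np.unique(sel[:,0])])
        else: sel=np.array([[sel[sel[:,1]==y][:,0].max(),y] for y in np.unique(sel[:,1])])
        P=np.array([onz(c,*q,z)[:2] for q in sel],np.float32);vx,vy,x0,y0=cv2.fitLine(P,cv2.DIST_HUBER,0,.01,.01).ravel()
        print(z,nm,len(P),np.degrees(np.arctan2(vy,vx)).round(2),x0,y0)
def red(c,box,show=None):
    x0,y0,x1,y1=box;h=cv2.cvtColor(c['frame'],cv2.COLOR_RGB2HSV)[y0:y1,x0:x1]
    m=cv2.inRange(h,(0,150,90),(8,255,255))|cv2.inRange(h,(172,150,90),(180,255,255))
    cn=max(cv2.findContours(m,0,2)[0],key=cv2.contourArea);R=cv2.minAreaRect(cn);M=cv2.moments(cn);return np.array([M['m10']/M['m00']+x0,M['m01']/M['m00']+y0]),R[1:],cv2.boundingRect(cn)
for n,q,b in [('top',t,(170,190,200,240)),('scene',s,(300,140,340,180))]: print(n,red(q,b))
a,b=red(t,(170,190,200,240))[0],red(s,(300,140,340,180))[0];print(tri(t,a,s,b))
```

```text
guide mid [0.6094 0.0162 0.122 ]Traceback (most recent call last):
  File "<stdin>", line 11, in <module>
IndexError: index 42 is out of bounds for axis 0 with size 42
```

```bash
python3 -m jog '{"rot":[[0,0,0],[0,0,0],[0,0,0],[0,0,0],[0,0,0],[0,0,0],[0,0,0],[0,0,0],[0,0,0],[0,0,0]],"delta_pos":[[-1,20,-12],[-1,25,-15],[-1,30,-20],[-1,30,-20],[-1,25,-15],[-1,20,-12],[0,0,0],[0,0,0],[0,0,0],[0,0,0]],"grip":[2,2,2,2,2,2,2,2,2,2]}'
python3 - <<'E'
from h import *
import pickle
c,t,s,st=pickle.load(open('g1.pkl','rb'))
hsv=cv2.cvtColor(c['frame'],cv2.COLOR_RGB2HSV)
m=cv2.inRange(hsv,(85,20,110),(105,110,255));m[:, 230:]=0;m[175:]=0
k=max(cv2.findContours(m,0,2)[0],key=cv2.contourArea);M=np.zeros_like(m);cv2.drawContours(M,[k],0,255,-1)
R=np.array([[np.nonzero(M[y])[0].max(),y] for y in range(10,140)]);B=np.array([[x,np.nonzero(M[:,x])[0].max()] for x in range(70,195)])
for nm,S in (('x dir',R),('y dir',B)):
    P=np.array([onz(c,*q,.02)[:2] for q in S],np.float32);vx,vy,x0,y0=cv2.fitLine(P,cv2.DIST_HUBER,0,.01,.01).ravel();print(nm,np.degrees(np.arctan2(vy,vx)).round(2),x0,y0)
def red(c,box):
    x0,y0,x1,y1=box;h=cv2.cvtColor(c['frame'],cv2.COLOR_RGB2HSV)[y0:y1,x0:x1]
    m=cv2.inRange(h,(0,150,90),(8,255,255))|cv2.inRange(h,(172,150,90),(180,255,255))
    cn=max(cv2.findContours(m,0,2)[0],key=cv2.contourArea);M=cv2.moments(cn);return np.array([M['m10']/M['m00']+x0,M['m01']/M['m00']+y0])
a,b=red(t,(170,190,200,240)),red(s,(300,140,340,180));print('crank',a,b,tri(t,a,s,b))
st=r.sense();c=cap('wrist');s=cap('scene');pickle.dump((c,s,st),open('g2.pkl','wb'));print(st['tcp_pos'],c['xyz'])
p=proj(c,(.609,.016,.122));print(p);u,v=p.astype(int)
x0,y0=max(u-75,0),max(v-65,0);print(x0,y0)
cv2.imwrite('pics/g2.png',cv2.resize(c['frame'][y0:y0+130,x0:x0+160],None,fx=5,fy=4.6*1,interpolation=cv2.INTER_CUBIC)[:,:,::-1])
E
```

```text
time_s: 21.87
tcp_pos: [0.5376, 0.0236, 0.241]
ee_rot: [[0.995, -0.105, 0.001], [-0.105, -0.995, -0.0], [0.001, 0.0, -1.0]]
wrist_force: [0.1, 0.7, -1.5]
gripper_width: 0.088
x dir 1.36 0.65339655 -0.0572815
y dir -88.74 0.546582 0.054944314Traceback (most recent call last):
  File "<stdin>", line 14, in <module>
  File "<stdin>", line 13, in red
ValueError: max() iterable argument is empty
```

Run:
```python
from h import *
import pickle
st=r.sense();c=cap('wrist');s=cap('scene');pickle.dump((c,s,st),open('g2.pkl','wb'));print(st['tcp_pos'],c['xyz'])
p=proj(c,(.609,.016,.122));print(p);u,v=p.astype(int)
x0,y0=max(u-75,0),max(v-65,0);print(x0,y0)
cv2.imwrite('pics/g2.png',cv2.resize(c['frame'][y0:y0+120,x0:x0+160],None,fx=5,fy=5,interpolation=cv2.INTER_CUBIC)[:,:,::-1])
```

```text
[0.53759337 0.02364984 0.24100306] [0.60976227 0.01863764 0.41281538]
[256.14131916  99.96243631]
181 34
```

View pics/g2.png

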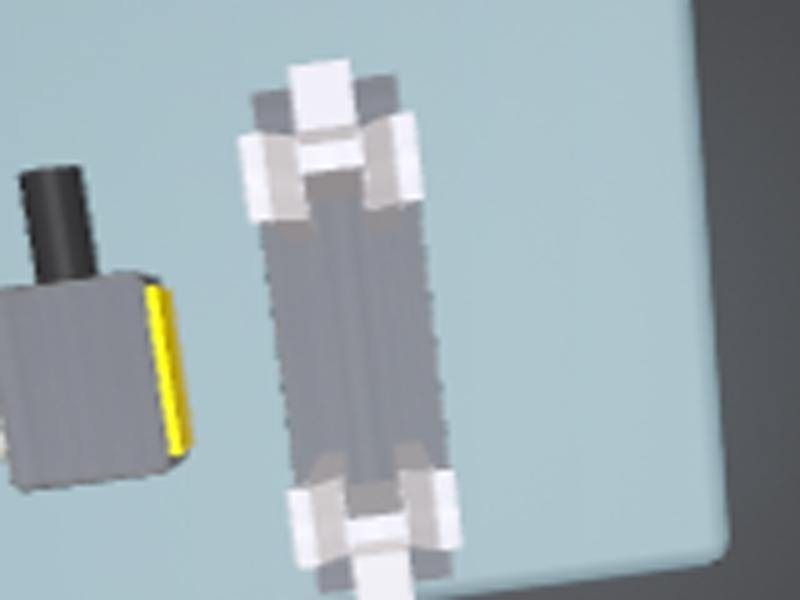

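Run:
```python
from h import *
import pickle
c,s,st=pickle.load(open('g2.pkl','rb'))
px=lambda u,v:(181+(u+.5)/5-.5,34+(v+.5)/5-.5)
print('lead-in centre',onz(c,*px(353.7,341),.122).round(4))
A=onz(c,*px(333,175),.122);B=onz(c,*px(376,520),.122);d=A-B;print('yaw',np.degrees(np.arctan2(d[1],d[0])))
# seat edges at row 341
g=cv2.cvtColor(c['frame'],cv2.COLOR_RGB2HSV)[:,:,1]
for row in (95,100,105,110): 
    x=np.nonzero(g[row,230:275]<35)[0]+230
    print(row,x.min(),x.max(),onz(c,(x.min()+x.max())/2,row,.041).round(4))
# head face: yellow
h=cv2.cvtColor(c['frame'],cv2.COLOR_RGB2HSV);m=cv2.inRange(h,(22,150,120),(34,255,255));m[:, 260:]=0
ys,xs=np.nonzero(m);print('yellow',xs.min(),xs.max(),ys.min(),ys.max())
q=[xs[ys==y].min() for y in range(ys.min()+5,ys.max()-5)];print('face top edge',onz(c,np.mean(q),(ys.min()+ys.max())/2,.102).round(4))
# held plate position in view: blue
m=cv2.inRange(h,(95,120,40),(125,255,255));k=max(cv2.findContours(m,0,2)[0],key=cv2.contourArea);print('plate blob',cv2.boundingRect(k),cv2.approxPolyDP(k,3,True)[:,0].tolist())
T=st['tcp_pos'];R=st['ee_rot']
for x in (-.028,.028):
    for y in (-.004,.004): print(x,y,[proj(c,T+R@[x,y,z]).round(1).tolist() for z in (.0927,-.0273)])
```

```text
lead-in centre [0.6079 0.0202 0.122 ]
yaw 1.3057746686559517
95 235 266 [0.6145 0.0207 0.041 ]
100 236 267 [0.6093 0.0202 0.041 ]
105 237 268 [0.604  0.0197 0.041 ]
110 237 268 [0.5988 0.0202 0.041 ]
yellow 210 218 91 211Traceback (most recent call last):
  File "<stdin>", line 15, in <module>
    return umr_minimum(a, axis, None, out, keepdims, initial, where)
ValueError: zero-size array to reduction operation minimum which has no identity
```

Run:
```python
from h import *
import pickle
c,s,st=pickle.load(open('g2.pkl','rb'))
h=cv2.cvtColor(c['frame'],cv2.COLOR_RGB2HSV)
m=cv2.inRange(h,(95,120,40),(125,255,255));m[:,:225]=0;m[:,290:]=0;k=max(cv2.findContours(m,0,2)[0],key=cv2.contourArea);print('plate blob',cv2.boundingRect(k),cv2.approxPolyDP(k,2,True)[:,0].tolist())
T=st['tcp_pos'];R=st['ee_rot']
for x in (-.028,.028):
    for y in (-.004,.004): print(x,y,[proj(c,T+R@[x,y,z]).round(1).tolist() for z in (.0927,-.0273)])
for y in range(150,240,10):
    x=np.nonzero(m[y])[0]; print(y,x.min() if len(x) else None,x.max() if len(x) else None,end=' | ')
ym=cv2.inRange(h,(20,150,120),(34,255,255))[85:135,195:230];ys,xs=np.nonzero(ym);print('\nhead',onz(c,xs.mean()+195,ys.mean()+85,.1).round(4))
```

```text
plate blob (245, 290, 17, 21) [[246, 290], [246, 310], [260, 310], [261, 290]]
-0.028 -0.004 [[251.1, 223.0], [249.9, 309.6]]
-0.028 0.004 [[260.7, 223.0], [266.1, 309.6]]
0.028 -0.004 [[251.1, 156.9], [249.7, 201.4]]
0.028 0.004 [[261.1, 157.0], [267.4, 201.4]]
150 None None | 160 None None | 170 None None | 180 None None | 190 None None | 200 None None | 210 None None | 220 None None | 230 None None | 
head [0.6066 0.0542 0.1   ]
```

Run:
```python
from h import *
import pickle
c,s,st=pickle.load(open('g2.pkl','rb'))
f=c['frame'].astype(int)
b=f[:,:,2]-f[:,:,0]
for y in range(146,216,6):
    x=np.nonzero(b[y,235:285]>35)[0]+235; print(y,(x.min(),x.max(),(x.min()+x.max())/2) if len(x) else (None,b[y,235:285].max()))
print(f[180,240:280:4].tolist())
T=st['tcp_pos'];R=st['ee_rot']
for z in (.0927,.06,.03,0,-.0273): print(z,[proj(c,T+R@[.028,y,z]).round(1).tolist() for y in (-.004,0,.004)])
```

```text
146 (None, np.int64(33))
152 (None, np.int64(32))
158 (np.int64(249), np.int64(257), np.float64(253.0))
164 (np.int64(249), np.int64(258), np.float64(253.5))
170 (np.int64(248), np.int64(259), np.float64(253.5))
176 (np.int64(248), np.int64(259), np.float64(253.5))
182 (np.int64(247), np.int64(259), np.float64(253.0))
188 (np.int64(248), np.int64(259), np.float64(253.5))
194 (np.int64(260), np.int64(260), np.float64(260.0))
200 (None, np.int64(30))
206 (np.int64(245), np.int64(261), np.float64(253.0))
212 (np.int64(245), np.int64(261), np.float64(253.0))
[[103, 85, 88], [103, 86, 89], [89, 94, 134], [89, 94, 135], [88, 94, 135], [92, 93, 127], [101, 86, 89], [99, 85, 88], [98, 84, 88], [97, 85, 88]]
0.0927 [[251.1, 156.9], [256.1, 157.0], [261.1, 157.0]]
0.06 [[250.8, 164.7], [256.5, 164.7], [262.2, 164.7]]
0.03 [[250.5, 174.0], [257.0, 174.0], [263.6, 174.0]]
0 [[250.2, 186.2], [257.7, 186.2], [265.3, 186.2]]
-0.0273 [[249.7, 201.4], [258.6, 201.4], [267.4, 201.4]]
```

Run:
```python
from h import *
import pickle
c,s,st=pickle.load(open('g2.pkl','rb'))
f=c['frame'].astype(int);b=(f[:,:,2]-f[:,:,0])
print([(y,int(b[y,250:257].mean())) for y in range(148,166)])
T=st['tcp_pos'];R=st['ee_rot'];print((c['xyz']-T)@R)
cx=np.array([.0,1,0])
print([ (z,(R.T@(onz(c,253.3,157,z)-T)).round(4).tolist()) for z in (T[2]-.0927,)])
m=np.radians(1.3);X=np.array([np.cos(m),np.sin(m),0]);Y=np.array([-np.sin(m),np.cos(m),0]);R1=np.c_[X,-Y,-up]
todo(np.array([.608,.0178,.241]),R1)
```

```text
[(148, 6), (149, 6), (150, 6), (151, 6), (152, 11), (153, 13), (154, 13), (155, 13), (156, 6), (157, 1), (158, 56), (159, 59), (160, 58), (161, 57), (162, 57), (163, 56), (164, 55), (165, 54)]
[ 0.07252791 -0.00256237 -0.17171512]
[(np.float64(0.14830305812167266), [0.028, -0.0022, 0.0927])]
T [0.5374 0.0236 0.2409] dpos mm [70.6 -5.8  0.1] rot deg [-0.01  0.07  7.32]
```

```bash
python3 -m jog '{"rot":[[0,0,2.4],[0,0,2.5],[0,0,2.4],[0,0,0],[0,0,0],[0,0,0],[0,0,0],[0,0,0]],"delta_pos":[[16,-1.5,0],[20,-1.5,0],[20,-1.5,0],[15,-1.3,0],[0,0,0],[0,0,0],[0,0,0],[0,0,0]],"grip":[2,2,2,2,2,2,2,2]}'
python3 -c "
from h import *
m=np.radians(1.3);X=np.array([np.cos(m),np.sin(m),0]);Y=np.array([-np.sin(m),np.cos(m),0]);R1=np.c_[X,-Y,-up]
todo(np.array([.6083,.0178,.241]),R1);print(r.sense()['joints'].round(0))"
```

```text
time_s: 22.63
tcp_pos: [0.6073, 0.0184, 0.2406]
ee_rot: [[1.0, 0.024, -0.0], [0.024, -1.0, -0.0], [-0.0, 0.0, -1.0]]
wrist_force: [0.3, -0.4, -1.4]
gripper_width: 0.089
T [0.6073 0.0184 0.2406] dpos mm [ 1.  -0.6  0.4] rot deg [ 0.01 -0.   -0.05]
[ 17.  19.   0.   0. -71.  74.]
```

```bash
python3 -m jog '{"rot":[[0,0,0],[0,0,0],[0,0,0],[0,0,0],[0,0,0]],"delta_pos":[[1,-0.6,0],[0,0,-10],[0,0,-8],[0,0,-6],[0,0,0]],"grip":[2,2,2,2,2]}'
python3 -m jog '{"rot":[[0,0,0],[0,0,0],[0,0,0],[0,0,0]],"delta_pos":[[0,0,-4],[0,0,-4],[0,0,-3],[0,0,0]],"grip":[2,2,2,2]}'
python3 -m jog '{"rot":[[0,0,0],[0,0,0],[0,0,0],[0,0,0]],"delta_pos":[[0,0,-3],[0,0,-3],[0,0,-3],[0,0,0]],"grip":[2,2,2,2]}'
```

```text
time_s: 23.05
tcp_pos: [0.6075, 0.018, 0.2137]
ee_rot: [[1.0, 0.024, -0.005], [0.024, -1.0, -0.001], [-0.005, 0.001, -1.0]]
wrist_force: [0.3, 0.2, -1.4]
gripper_width: 0.088
time_s: 23.38
tcp_pos: [0.6086, 0.0181, 0.2043]
ee_rot: [[1.0, 0.024, -0.002], [0.024, -1.0, -0.0], [-0.002, 0.0, -1.0]]
wrist_force: [0.2, 0.3, -2.0]
gripper_width: 0.088
time_s: 23.72
tcp_pos: [0.6099, 0.0178, 0.2004]
ee_rot: [[1.0, 0.025, 0.004], [0.025, -1.0, -0.001], [0.004, 0.001, -1.0]]
wrist_force: [-4.6, 0.3, 12.0]
gripper_width: 0.092
```

```bash
python3 -m jog '{"rot":[[0,0,0],[0,0,0],[0,0,0],[0,0,0]],"delta_pos":[[0,0,3],[-2,0,0],[0,0,0],[0,0,0]],"grip":[2,2,2,2]}'
python3 -m jog '{"rot":[[0,0,0],[0,0,0],[0,0,0],[0,0,0]],"delta_pos":[[0,0,-2],[0,0,-2],[0,0,-2],[0,0,0]],"grip":[2,2,2,2]}'
python3 -m jog '{"rot":[[0,0,0],[0,0,0],[0,0,0]],"delta_pos":[[0,0,-2],[0,0,-2],[0,0,0]],"grip":[2,2,2]}'
```

```text
time_s: 24.05
tcp_pos: [0.6084, 0.0182, 0.2006]
ee_rot: [[1.0, 0.024, 0.004], [0.024, -1.0, -0.0], [0.004, 0.0, -1.0]]
wrist_force: [1.2, 0.4, 4.7]
gripper_width: 0.086
time_s: 24.38
tcp_pos: [0.609, 0.0178, 0.1997]
ee_rot: [[1.0, 0.026, 0.008], [0.026, -1.0, -0.001], [0.008, 0.002, -1.0]]
wrist_force: [-5.7, 0.7, 21.8]
gripper_width: 0.09
time_s: 24.63
tcp_pos: [0.6094, 0.0174, 0.1992]
ee_rot: [[1.0, 0.027, 0.011], [0.027, -1.0, -0.003], [0.011, 0.003, -1.0]]
wrist_force: [-10.0, 2.4, 33.2]
gripper_width: 0.084
```

```bash
python3 -m jog '{"rot":[[0,0,0],[0,0,0],[0,0,0],[0,0,0],[0,0,0],[0,0,0]],"delta_pos":[[0,0,8],[0,0,8],[0,0,8],[0,0,4],[0,0,0],[0,0,0]],"grip":[2,2,2,2,2,2]}'
python3 - <<'E'
from h import *
import pickle
st=r.sense();c=cap('wrist');s=cap('scene');pickle.dump((c,s,st),open('g3.pkl','wb'));T=st['tcp_pos'];R=st['ee_rot'];print(T,st['wrist_force'])
print('bottom front',proj(c,T+R@[.028,0,.0927]),'guide +x end',proj(c,(.6375,.0202,.122)),proj(c,(.6375,.0202,.11)))
w=cv2.resize(c['frame'][60:210,200:310],None,fx=3.9,fy=3.9,interpolation=cv2.INTER_CUBIC)
q=cv2.resize(s['frame'][150:225,265:355],None,fx=4,fy=4,interpolation=cv2.INTER_CUBIC)
o=np.zeros((590,800,3),np.uint8);o[:w.shape[0],:w.shape[1]]=w;o[:q.shape[0],430:430+q.shape[1]]=q[:,:370]
cv2.imwrite('pics/g3.png',o[:,:,::-1])
E
```

```text
time_s: 25.13
tcp_pos: [0.6066, 0.0181, 0.2162]
ee_rot: [[1.0, 0.024, -0.002], [0.024, -1.0, -0.0], [-0.002, 0.0, -1.0]]
wrist_force: [-0.2, 0.5, -1.1]
gripper_width: 0.092
[0.6066464  0.0180775  0.21617425] [-0.20834073  0.51657159 -1.08493081]
bottom front [256.17106295 157.33691644] guide +x end [254.36987796 153.20846833] [254.30431899 150.92551775]
```

View pics/g3.png

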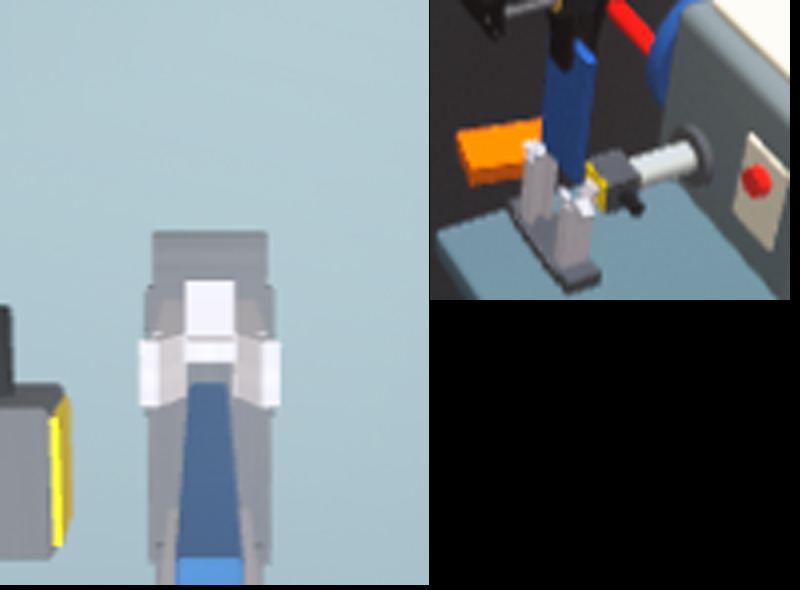

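y is aligned: plate centre at column 209.5 in the crop, guide centre 209–211. In x, the earlier tries were about 2 mm too far toward +x. At the present x the front gap is about 2 mm, where centred would be 1.5 mm. Going down again here.

```bash
python3 -m jog '{"rot":[[0,0,0],[0,0,0],[0,0,0],[0,0,0]],"delta_pos":[[0.4,0,-5],[0,0,-4],[0,0,-3],[0,0,0]],"grip":[2,2,2,2]}'
python3 -m jog '{"rot":[[0,0,0],[0,0,0],[0,0,0]],"delta_pos":[[0,0,-3],[0,0,-2],[0,0,0]],"grip":[2,2,2]}'
python3 -m jog '{"rot":[[0,0,0],[0,0,0],[0,0,0]],"delta_pos":[[0,0,-2],[0,0,-2],[0,0,0]],"grip":[2,2,2]}'
```

```text
time_s: 25.57
tcp_pos: [0.6066, 0.018, 0.2037]
ee_rot: [[1.0, 0.024, -0.003], [0.024, -1.0, -0.001], [-0.003, 0.001, -1.0]]
wrist_force: [0.3, -1.2, -2.4]
gripper_width: 0.088
time_s: 25.82
tcp_pos: [0.6071, 0.0181, 0.1996]
ee_rot: [[1.0, 0.024, -0.001], [0.024, -1.0, -0.0], [-0.001, 0.0, -1.0]]
wrist_force: [-0.7, -0.5, -1.4]
gripper_width: 0.086
time_s: 26.07
tcp_pos: [0.6071, 0.0181, 0.1958]
ee_rot: [[1.0, 0.024, -0.001], [0.024, -1.0, -0.0], [-0.001, 0.0, -1.0]]
wrist_force: [0.0, -0.0, -2.1]
gripper_width: 0.088
```

```bash
python3 -m jog '{"rot":[[0,0,0],[0,0,0],[0,0,0],[0,0,0],[0,0,0]],"delta_pos":[[0,0,-4],[0,0,-4],[0,0,-4],[0,0,-4],[0,0,0]],"grip":[2,2,2,2,2]}'
python3 -m jog '{"rot":[[0,0,0],[0,0,0],[0,0,0],[0,0,0],[0,0,0],[0,0,0],[0,0,0]],"delta_pos":[[0,0,-5],[0,0,-5],[0,0,-5],[0,0,-5],[0,0,-5],[0,0,-5],[0,0,0]],"grip":[2,2,2,2,2,2,2]}'
```

```text
time_s: 26.48
tcp_pos: [0.6066, 0.018, 0.1788]
ee_rot: [[1.0, 0.024, -0.002], [0.024, -1.0, -0.001], [-0.002, 0.001, -1.0]]
wrist_force: [0.6, -0.1, -2.5]
gripper_width: 0.091
time_s: 27.07
tcp_pos: [0.6065, 0.018, 0.1487]
ee_rot: [[1.0, 0.024, -0.003], [0.024, -1.0, -0.001], [-0.003, 0.001, -1.0]]
wrist_force: [-0.9, -1.2, -1.6]
gripper_width: 0.092
```

```bash
python3 -m jog '{"rot":[[0,0,0],[0,0,0],[0,0,0],[0,0,0],[0,0,0]],"delta_pos":[[0,0,-3],[0,0,-3],[0,0,-2],[0,0,0],[0,0,0]],"grip":[2,2,2,2,2]}'
python3 -m jog '{"rot":[[0,0,0],[0,0,0],[0,0,0],[0,0,0]],"delta_pos":[[0,0,-2],[0,0,-2],[0,0,0],[0,0,0]],"grip":[2,2,2,2]}'
```

```text
time_s: 27.48
tcp_pos: [0.6074, 0.0181, 0.1422]
ee_rot: [[1.0, 0.024, -0.0], [0.024, -1.0, -0.0], [-0.0, 0.0, -1.0]]
wrist_force: [0.1, -0.4, -2.1]
gripper_width: 0.089
time_s: 27.82
tcp_pos: [0.6073, 0.0181, 0.1381]
ee_rot: [[1.0, 0.024, -0.0], [0.024, -1.0, -0.0], [-0.0, 0.0, -1.0]]
wrist_force: [-0.6, -0.6, -1.4]
gripper_width: 0.088
```

```bash
python3 -m jog '{"rot":[[0,0,0],[0,0,0],[0,0,0]],"delta_pos":[[0,0,-1.5],[0,0,-1.5],[0,0,0]],"grip":[2,2,2]}'
python3 -m jog '{"rot":[[0,0,0],[0,0,0],[0,0,0]],"delta_pos":[[0,0,-1.5],[0,0,0],[0,0,0]],"grip":[2,2,2]}'
python3 -m jog '{"rot":[[0,0,0],[0,0,0],[0,0,0]],"delta_pos":[[0,0,-1.5],[0,0,0],[0,0,0]],"grip":[2,2,2]}'
```

```text
time_s: 28.07
tcp_pos: [0.6071, 0.0181, 0.1348]
ee_rot: [[1.0, 0.024, -0.001], [0.024, -1.0, -0.0], [-0.001, 0.0, -1.0]]
wrist_force: [-0.9, -1.0, -1.0]
gripper_width: 0.089
time_s: 28.32
tcp_pos: [0.6073, 0.0181, 0.1336]
ee_rot: [[1.0, 0.024, -0.0], [0.024, -1.0, -0.0], [-0.0, 0.0, -1.0]]
wrist_force: [0.5, 0.2, -1.1]
gripper_width: 0.087
time_s: 28.57
tcp_pos: [0.6074, 0.0181, 0.1322]
ee_rot: [[1.0, 0.024, 0.0], [0.024, -1.0, -0.0], [0.0, 0.0, -1.0]]
wrist_force: [0.3, 0.7, -1.3]
gripper_width: 0.094
```

```bash
python3 -m jog '{"rot":[[0,0,0],[0,0,0],[0,0,0]],"delta_pos":[[0,0,-1.5],[0,0,0],[0,0,0]],"grip":[2,2,2]}'
python3 -m jog '{"rot":[[0,0,0],[0,0,0],[0,0,0]],"delta_pos":[[0,0,-1.5],[0,0,0],[0,0,0]],"grip":[2,2,2]}'
python3 -m jog '{"rot":[[0,0,0],[0,0,0],[0,0,0]],"delta_pos":[[0,0,-1.5],[0,0,0],[0,0,0]],"grip":[2,2,2]}'
```

```text
time_s: 28.82
tcp_pos: [0.6076, 0.0181, 0.1322]
ee_rot: [[1.0, 0.024, 0.001], [0.024, -1.0, -0.001], [0.001, 0.001, -1.0]]
wrist_force: [-1.9, -0.1, 5.8]
gripper_width: 0.091
time_s: 29.07
tcp_pos: [0.6079, 0.018, 0.1322]
ee_rot: [[1.0, 0.025, 0.002], [0.025, -1.0, -0.001], [0.002, 0.001, -1.0]]
wrist_force: [-3.7, -0.1, 11.1]
gripper_width: 0.09
time_s: 29.32
tcp_pos: [0.6083, 0.018, 0.1321]
ee_rot: [[1.0, 0.025, 0.004], [0.025, -1.0, -0.001], [0.004, 0.001, -1.0]]
wrist_force: [-5.8, 1.2, 15.5]
gripper_width: 0.088
```

Seated at TCP z 0.132, with force rising to 15 N. Relax, release and rise.

```bash
python3 -m jog '{"rot":[[0,0,0],[0,0,0],[0,0,0],[0,0,0],[0,0,0],[0,0,0]],"delta_pos":[[0,0,4],[0,0,0],[0,0,0],[0,0,0],[0,0,0],[0,0,0]],"grip":[2,10,20,30,40,40]}'
python3 -m jog '{"rot":[[0,0,0],[0,0,0],[0,0,0],[0,0,0],[0,0,0],[0,0,0],[0,0,0],[0,0,0],[0,0,0],[0,0,0]],"delta_pos":[[0,0,5],[0,0,15],[0,0,25],[-10,0,30],[-20,10,30],[-30,15,30],[-30,15,20],[-20,15,0],[0,0,0],[0,0,0]],"grip":[40,40,40,40,50,60,60,60,60,60]}'
python3 - <<'E'
from h import *
import pickle
st=r.sense();c=cap('wrist','k1');t=cap('top','k1t');s=cap('scene','k1s');pickle.dump((c,t,s,st),open('k1.pkl','wb'));print(st['tcp_pos'],c['xyz'])
def red(c,box,nm):
    x0,y0,x1,y1=box;h=cv2.cvtColor(c['frame'],cv2.COLOR_RGB2HSV)[y0:y1,x0:x1]
    m=cv2.inRange(h,(0,130,60),(9,255,255))|cv2.inRange(h,(172,130,60),(180,255,255))
    for cn in cv2.findContours(m,0,2)[0]:
        if cv2.contourArea(cn)>15:
            M=cv2.moments(cn);print(nm,cv2.contourArea(cn),(M['m10']/M['m00']+x0,M['m01']/M['m00']+y0),(cv2.boxPoints(cv2.minAreaRect(cn))+[x0,y0]).round(1).tolist())
red(c,(0,0,512,384),'wrist');red(t,(160,180,210,250),'top');red(s,(290,130,360,200),'scene')
# plate home check: predicted corners in scene view
for z in (.041,.161): print(z,[proj(s,(.6072+dx,.0181,z)).round(1).tolist() for dx in (-.028,.028)])
f=s['frame'].astype(int);m=((f[:,:,2]-f[:,:,0])>40).astype(np.uint8);m[:,:270]=0;m[:,325:]=0;m[:150]=0;m[220:]=0
k=max(cv2.findContours(m,0,2)[0],key=cv2.contourArea);print('blue',cv2.boundingRect(k),cv2.approxPolyDP(k,1.5,True)[:,0].tolist())
E
```

```text
time_s: 29.82
tcp_pos: [0.6073, 0.0181, 0.1311]
ee_rot: [[1.0, 0.024, -0.001], [0.024, -1.0, -0.001], [-0.001, 0.001, -1.0]]
wrist_force: [0.2, -0.6, 1.0]
gripper_width: 0.319
time_s: 30.65
tcp_pos: [0.499, 0.0726, 0.2857]
ee_rot: [[1.0, 0.026, 0.002], [0.026, -1.0, 0.001], [0.002, -0.001, -1.0]]
wrist_force: [0.5, 0.1, -0.2]
gripper_width: 0.596
[0.4990044  0.07257476 0.28574403] [0.57143227 0.07690637 0.4576247 ]
wrist 1263.0 (168.57587754024806, 190.37384534177883) [[156.8, 153.9], [175.3, 152.6], [180.7, 227.4], [162.1, 228.7]]
top 97.0 (185.20274914089347, 218.28865979381442) [[182.0, 209.0], [188.0, 209.0], [188.0, 227.0], [182.0, 227.0]]
scene 35.5 (346.09389671361504, 194.6150234741784) [[343.0, 191.0], [349.0, 191.0], [349.0, 198.0], [343.0, 198.0]]
scene 76.0 (314.5986842105263, 155.5438596491228) [[307.0, 152.0], [311.0, 148.0], [322.0, 159.0], [318.0, 163.0]]
0.041 [[291.1, 203.6], [299.0, 214.8]]
0.161 [[293.5, 175.8], [302.1, 186.9]]
blue (305, 196, 20, 24) [[324, 196], [318, 198], [319, 202], [317, 205], [306, 203], [305, 214], [308, 219], [324, 219]]
```

Run:
```python
from h import *
import pickle
c,t,s,st=pickle.load(open('k1.pkl','rb'))
w=dict(c);w['xyz']=np.array(c['xyz'])+[0,-.0023,0]
W=(168.58,190.37);Tp=(185.2,218.29);S=(314.6,155.54)
print('w+t',tri(w,W,t,Tp),'w+s',tri(w,W,s,S),'t+s',tri(t,Tp,s,S))
# bar ends in wrist image
for z in (.12,.14,.16,.18): print(z,[onz(w,*p,z).round(4).tolist() for p in [(166,153.3),(171.4,228),W]])
for nm,q,box in [('wrist',w,(0,60,256,220)),('top',t,(140,185,200,215))]:
    x0,y0,x1,y1=box;h=cv2.cvtColor(q['frame'],cv2.COLOR_RGB2HSV)[y0:y1,x0:x1];m=cv2.inRange(h,(102,150,40),(125,255,255))
    for k in cv2.findContours(m,0,2)[0]:
        if cv2.contourArea(k)>40: b=cv2.boundingRect(k);print(nm,cv2.contourArea(k),(b[0]+x0,b[1]+y0,b[2],b[3]),cv2.approxPolyDP(k,2,True)[:,0].tolist())
```

```text
w+t (array([0.47177314, 0.16607676, 0.09820062]), np.float64(0.0002731178742724468)) w+s (array([0.47946517, 0.15598493, 0.12984118]), np.float64(0.004374989286399411)) t+s (array([0.46870594, 0.16098391, 0.12107478]), np.float64(0.0005743103709196968))
0.12 [[0.5167, 0.1615, 0.12], [0.4359, 0.159, 0.12], [0.4778, 0.1604, 0.12]]
0.14 [[0.5199, 0.1563, 0.14], [0.4439, 0.154, 0.14], [0.4834, 0.1553, 0.14]]
0.16 [[0.5232, 0.1512, 0.16], [0.4519, 0.149, 0.16], [0.4889, 0.1502, 0.16]]
0.18 [[0.5264, 0.146, 0.18], [0.46, 0.144, 0.18], [0.4945, 0.1452, 0.18]]
wrist 4266.0 (16, 126, 170, 36) [[185, 72], [183, 68], [170, 66], [147, 74], [18, 73], [16, 82], [19, 93], [33, 99], [112, 100], [153, 96], [179, 90], [185, 85]]
```

Run:
```python
from h import *
import pickle
c,t,s,st=pickle.load(open('k1.pkl','rb'))
w=dict(c);w['xyz']=np.array(c['xyz'])+[0,-.0023,0]
L_,R_=onz(w,16,142,.125),onz(w,186,140,.125);print(L_,R_,(L_+R_)/2)
# top edge of the wheel z=.2 : crown
print('crown mid at z=.2?',onz(w,(18+147)/2,134,.2))
todo(np.array([.474,.161,.20]),st['ee_rot'])
```

```text
[0.52478511 0.30792249 0.125     ] [0.53123696 0.13987557 0.125     ] [0.52801103 0.22389903 0.125     ]
crown mid at z=.2? [0.54274685 0.20376341 0.2       ]
T [0.5    0.0717 0.284 ] dpos mm [-26.   89.3 -84. ] rot deg [ 0.1  -0.17  0.14]
```

```bash
python3 -m jog '{"rot":[[0,0,0],[0,0,0],[0,0,0],[0,0,0],[0,0,0],[0,0,0],[0,0,0],[0,0,0],[0,0,0],[0,0,0]],"delta_pos":[[-7,20,0],[-7,25,-10],[-7,25,-25],[-7,19,-30],[0,0,-25],[0,0,-25],[0,0,-25],[0,0,-20],[0,0,-12],[0,0,0]],"grip":[60,60,60,60,60,60,60,60,60,60]}'
python3 -m jog '{"rot":[[0,0,0],[0,0,0],[0,0,0],[0,0,0],[0,0,0],[0,0,0],[0,0,0],[0,0,0],[0,0,0]],"delta_pos":[[0,0,0],[0,0,0],[0,0,0],[0,0,0],[0,0,0],[0,0,0],[0,0,0],[0,0,0],[0,0,0]],"grip":[50,40,30,20,12,10,10,10,10]}'
```

```text
time_s: 31.63
tcp_pos: [0.4702, 0.1593, 0.1086]
ee_rot: [[1.0, 0.022, -0.007], [0.022, -1.0, -0.005], [-0.007, 0.005, -1.0]]
wrist_force: [0.3, -0.3, -0.4]
gripper_width: 0.598
time_s: 32.38
tcp_pos: [0.4717, 0.1605, 0.1128]
ee_rot: [[1.0, 0.024, 0.0], [0.024, -1.0, -0.001], [0.0, 0.001, -1.0]]
wrist_force: [1.1, -3.4, 0.9]
gripper_width: 0.167
```

```bash
python3 -m jog '{"rot":[[0,0,0],[0,0,0],[0,0,0],[0,0,0],[0,0,0],[0,0,0],[0,0,0]],"delta_pos":[[0,0,0],[0,0,0],[0,0,0],[0,1.5,-6],[0,0,-6],[0,0,-6],[0,0,0]],"grip":[40,40,40,40,40,40,40]}'
python3 -m jog '{"rot":[[0,0,0],[0,0,0],[0,0,0],[0,0,0],[0,0,0],[0,0,0],[0,0,0]],"delta_pos":[[0,0,0],[0,0,0],[0,0,0],[0,0,0],[0,0,0],[0,0,0],[0,0,0]],"grip":[30,20,12,12,12,12,12]}'
```

```text
time_s: 32.97
tcp_pos: [0.4704, 0.162, 0.0926]
ee_rot: [[1.0, 0.024, -0.003], [0.024, -1.0, -0.002], [-0.003, 0.002, -1.0]]
wrist_force: [-0.4, -0.3, 0.5]
gripper_width: 0.398
time_s: 33.55
tcp_pos: [0.4716, 0.1606, 0.0947]
ee_rot: [[1.0, 0.024, -0.001], [0.024, -1.0, -0.003], [-0.001, 0.003, -1.0]]
wrist_force: [3.1, -7.2, -0.2]
gripper_width: 0.193
```

```bash
python3 -m jog '{"rot":[[0,0,0],[0,0,0],[0,0,0]],"delta_pos":[[0,-1.5,0],[0,0,0],[0,0,0]],"grip":[12,12,12]}'
python3 -m jog '{"rot":[[0,0,0],[0,0,0],[0,0,0]],"delta_pos":[[0,1.1,-4.7],[0,1.4,-4.6],[0,0,0]],"grip":[12,12,12]}'
python3 -m jog '{"rot":[[0,0,0],[0,0,0],[0,0,0]],"delta_pos":[[0,1.8,-4.4],[0,2.2,-4.3],[0,0,0]],"grip":[12,12,12]}'
python3 -m jog '{"rot":[[0,0,0],[0,0,0],[0,0,0]],"delta_pos":[[0,2.6,-4],[0,2.9,-3.9],[0,0,0]],"grip":[12,12,12]}'
```

```text
time_s: 33.8
tcp_pos: [0.4717, 0.1605, 0.0947]
ee_rot: [[1.0, 0.024, 0.0], [0.024, -1.0, -0.001], [-0.0, 0.001, -1.0]]
wrist_force: [2.4, -2.9, 0.5]
gripper_width: 0.2
time_s: 34.05
tcp_pos: [0.4716, 0.1626, 0.0844]
ee_rot: [[1.0, 0.024, -0.001], [0.024, -1.0, -0.002], [-0.001, 0.002, -1.0]]
wrist_force: [4.5, -5.7, -3.4]
gripper_width: 0.195
time_s: 34.3
tcp_pos: [0.4715, 0.1664, 0.0754]
ee_rot: [[1.0, 0.024, -0.001], [0.024, -1.0, -0.003], [-0.001, 0.003, -1.0]]
wrist_force: [6.0, -5.8, -6.7]
gripper_width: 0.197
time_s: 34.55
tcp_pos: [0.4713, 0.1717, 0.0672]
ee_rot: [[1.0, 0.024, -0.002], [0.024, -1.0, -0.003], [-0.002, 0.003, -1.0]]
wrist_force: [5.8, -5.7, -6.4]
gripper_width: 0.197
```

```bash
cat > fit.py <<'E'
import numpy as np,sys
from scipy.optimize import least_squares
P=np.array(eval(sys.argv[1]),float)
f=least_squares(lambda c:np.hypot(*(P-c).T)-55,[215,110]);c=f.x;a=np.degrees(np.arctan2(P[:,1]-c[1],P[:,0]-c[0]))%360
print('centre',c.round(2),'res',f.fun.round(2),'az',a.round(1))
step,n=float(sys.argv[2]),int(sys.argv[3])
A=np.radians(a[-1]+step*np.arange(n+1));Q=c+55*np.c_[np.cos(A),np.sin(A)]
print('first offset',(Q[0]-P[-1]).round(2));print([[0,*d] for d in np.diff(Q,axis=0).round(1).tolist()])
E
python3 fit.py '[(160.5,94.7),(162.6,84.4),(166.4,75.4),(171.7,67.2)]' 7 10; python3 -c "
from h import *
print(r.sense()['tcp_pos'],r.sense()['wrist_force'])"
```

```text
centre [215.11 100.94] res [-0.04  0.05 -0.   -0.02] az [186.5 197.5 207.7 217.9]
first offset [-0.02 -0.01]
[[0, 4.4, -5.0], [0, 5.0, -4.5], [0, 5.5, -3.8], [0, 5.9, -3.1], [0, 6.3, -2.4], [0, 6.5, -1.6], [0, 6.7, -0.8], [0, 6.7, 0.0], [0, 6.7, 0.9], [0, 6.5, 1.7]]
[0.47129181 0.1716966  0.06718557] [ 5.78128882 -5.65486942 -6.36374635]
```

```bash
python3 -m jog '{"rot":[[0,0,0],[0,0,0],[0,0,0],[0,0,0],[0,0,0],[0,0,0]],"delta_pos":[[0,3.4,-5.8],[0,5.0,-4.5],[0,5.5,-3.8],[0,5.9,-3.1],[0,6.3,-2.4],[0,0,0]],"grip":[12,12,12,12,12,12]}'
python3 -m jog '{"rot":[[0,0,0],[0,0,0],[0,0,0],[0,0,0],[0,0,0],[0,0,0]],"delta_pos":[[0,6.5,-1.6],[0,6.7,-0.8],[0,6.7,0],[0,6.7,0.9],[0,6.5,1.7],[0,0,0]],"grip":[12,12,12,12,12,12]}'
```

```text
time_s: 35.05
tcp_pos: [0.4694, 0.1896, 0.0515]
ee_rot: [[1.0, 0.024, -0.006], [0.024, -1.0, -0.014], [-0.006, 0.014, -1.0]]
wrist_force: [-4.3, -39.1, 25.4]
gripper_width: 0.196
time_s: 35.55
tcp_pos: [0.4681, 0.2253, 0.0465]
ee_rot: [[1.0, 0.016, -0.01], [0.016, -1.0, -0.011], [-0.01, 0.01, -1.0]]
wrist_force: [3.0, -21.1, -3.8]
gripper_width: 0.194
```

```bash
python3 -m jog '{"rot":[[0,0,0],[0,0,0],[0,0,0]],"delta_pos":[[0,0,0],[0,0,0],[0,0,0]],"grip":[12,12,12]}'
python3 fit.py '[(160.5,94.7),(162.6,84.4),(166.4,75.4),(171.7,67.2),(189.6,51.5),(225.3,46.5)]' 7 10; python3 -c "
from h import *
s=r.sense();print(s['tcp_pos'],s['wrist_force'],s['joints'].round(0))"
```

```text
time_s: 35.8
tcp_pos: [0.4681, 0.2253, 0.0465]
ee_rot: [[1.0, 0.016, -0.01], [0.016, -1.0, -0.01], [-0.01, 0.01, -1.0]]
wrist_force: [3.5, -21.8, -4.4]
gripper_width: 0.199
centre [215.25 100.47] res [ 0.05  0.05 -0.1  -0.2   0.28 -0.1 ] az [186.  197.  207.2 217.4 242.4 280.6]
first offset [ 0.02 -0.1 ]
[[0, 6.5, 1.6], [0, 6.3, 2.4], [0, 5.9, 3.2], [0, 5.5, 3.9], [0, 5.0, 4.5], [0, 4.4, 5.1], [0, 3.8, 5.6], [0, 3.0, 6.0], [0, 2.3, 6.3], [0, 1.5, 6.5]]
[0.46809591 0.22530156 0.04654507] [  3.49694583 -21.76587021  -4.41034492] [ 44.  23. -26.   0. -42.  47.]
```

Something resists with about 22 N where 2–3 N was expected. The circle fit is fine, so the camera housing (72 mm toward +x, at z about 0.22) is probably touching the wheel rim. I'll relieve it, open, and lean the tool's top back by 20° about y.

```bash
python3 -m jog '{"rot":[[0,0,0],[0,0,0],[0,0,0],[0,0,0]],"delta_pos":[[0,-6,-1],[0,0,0],[0,0,0],[0,0,0]],"grip":[12,12,35,35]}'
python3 -m jog '{"rot":[[0,-5,0],[0,-5,0],[0,-5,0],[0,-5,0],[0,0,0],[0,0,0]],"delta_pos":[[2,0,0],[2,0,0],[2,0,0.6],[2,0,0.9],[0,0,0],[0,0,0]],"grip":[35,35,35,35,35,35]}'
python3 - <<'E'
from h import *
s=r.sense();print(s['tcp_pos'],s['wrist_force'],s['moment'])
m=np.radians(1.3);X=np.array([np.cos(m),np.sin(m),0]);Y=np.array([-np.sin(m),np.cos(m),0]);R1=Ro.from_rotvec([0,-20,0],degrees=True).as_matrix()@np.c_[X,-Y,-up]
todo(s['tcp_pos'],R1)
print('bar at TCP + ',(-.0245*s['ee_rot'][:,2]).round(4))
c=cap('wrist','m1');t=cap('top');sc=cap('scene','m1s');import pickle;pickle.dump((c,t,sc,s),open('m1.pkl','wb'))
E
```

```text
time_s: 36.13
tcp_pos: [0.4683, 0.2273, 0.0467]
ee_rot: [[1.0, 0.023, -0.005], [0.023, -1.0, 0.0], [-0.005, -0.0, -1.0]]
wrist_force: [-11.9, 8.5, 0.5]
gripper_width: 0.279
time_s: 36.63
tcp_pos: [0.4934, 0.2161, 0.055]
ee_rot: [[0.965, 0.009, 0.264], [0.015, -1.0, -0.023], [0.264, 0.026, -0.964]]
wrist_force: [-0.3, -0.6, 0.3]
gripper_width: 0.35
[0.49340797 0.21606967 0.05498666] [-0.3388089  -0.58128349  0.25584874] [ 0.11981062  0.59773203 -0.00527061]
T [0.4934 0.2161 0.055 ] dpos mm [0. 0. 0.] rot deg [ 1.11 -4.69  0.79]
bar at TCP +  [-0.0065  0.0006  0.0236]
```

```bash
python3 -m jog '{"rot":[[0,0,0],[0,0,0],[0,0,0]],"delta_pos":[[0,0,0],[0,0,0],[0,0,0]],"grip":[35,35,35]}'
python3 - <<'E'
from h import *
import pickle
s=r.sense();print(s['joints'].round(1),s['joint_velocities'].round(1),s['wrist_force'])
c,t,sc,_=pickle.load(open('m1.pkl','rb'))
# crank azimuth from top/scene; head face y in wrist if visible
h=cv2.cvtColor(c['frame'],cv2.COLOR_RGB2HSV)
for nm,lo,hi in [('yellow',(22,150,100),(34,255,255)),('red',(0,150,60),(8,255,255)),('blue',(102,130,40),(125,255,255))]:
    for k in cv2.findContours(cv2.inRange(h,lo,hi),0,2)[0]:
        if cv2.contourArea(k)>60: print(nm,cv2.contourArea(k),cv2.boundingRect(k))
E
```

```text
time_s: 37.03
tcp_pos: [0.4941, 0.2161, 0.055]
ee_rot: [[0.964, 0.009, 0.265], [0.015, -1.0, -0.024], [0.264, 0.027, -0.964]]
wrist_force: [0.6, 0.6, 0.3]
gripper_width: 0.352
[ 44.4  18.4 -45.7  37.2 -19.5  11.8] [-0.1 -0.2 -0.3  0.4  0.2 -0.2] [0.63174633 0.59802013 0.323415  ]
yellow 784.0 (456, 226, 36, 32)
red 1013.0 (224, 290, 36, 30)
red 839.5 (224, 231, 35, 27)
blue 76413.5 (0, 18, 512, 170)
```

```bash
python3 -m jog '{"rot":[[0,0,0],[0,0,0],[0,0,0],[0,0,0],[0,0,0],[0,0,0],[0,0,0],[0,5,0],[0,5,0],[0,5,0]],"delta_pos":[[0,0,0],[0,0,0],[0,0,10],[0,0,20],[0,0,20],[-5,0,30],[-5,0,30],[-10,0,30],[-10,0,30],[-8,0,10]],"grip":[60,60,60,60,60,60,60,60,60,60]}'
python3 - <<'E'
from h import *
m=np.radians(1.3);X=np.array([np.cos(m),np.sin(m),0]);Y=np.array([-np.sin(m),np.cos(m),0]);
todo(np.array([.456,.2253,.235]),np.c_[X,-Y,-up]);s=r.sense();print(s['joints'].round(0),s['wrist_force'].round(1))
E
```

```text
time_s: 37.87
tcp_pos: [0.4566, 0.2176, 0.2404]
ee_rot: [[1.0, 0.019, 0.011], [0.019, -1.0, -0.017], [0.011, 0.017, -1.0]]
wrist_force: [0.6, 0.7, 1.0]
gripper_width: 0.601
T [0.4566 0.2176 0.2404] dpos mm [-0.6  7.7 -5.4] rot deg [0.97 0.65 0.23]
[ 45.   9. -14.   1. -67.  46.] [0.6 0.7 1. ]
```

```bash
python3 -m jog '{"rot":[[0,0,-7.1],[0,0,-7.1],[0,0,-7.1],[0,0,-7.1],[0,0,-7.1],[0,0,-7.1],[0,0,-7.1],[0,0,-7.1],[0,0,-7.1],[0,0,-7.1]],"delta_pos":[[0,0,0],[0,0,0],[0,0,0],[0,0,0],[0,0,0],[0,0,0],[0,0,0],[0,0,0],[0,0,0],[0,0,0]],"grip":[60,60,60,60,60,60,60,60,60,60]}'
python3 -m jog '{"rot":[[0,0,-7.1],[0,0,-7.1],[0,0,-7.1],[0,0,-7.1],[0,0,-7.1],[0,0,-7.1],[0,0,-7.1],[0,0,-7.1],[0,0,-7.1],[0,0,-7.1]],"delta_pos":[[0,0,0],[0,0,0],[0,0,0],[0,0,0],[0,0,0],[0,0,0],[0,0,0],[0,0,0],[0,0,0],[0,0,0]],"grip":[60,60,60,60,60,60,60,60,60,60]}'
python3 -m jog '{"rot":[[0,0,-7.1],[0,0,-7.1],[0,0,-7.1],[0,0,-7.1],[0,0,-7.1],[0,0,-2.5],[0,0,0],[0,0,0]],"delta_pos":[[0,0,0],[0,0,0],[0,0,0],[0,0,0],[0,0,0],[0,0,0],[0,0,0],[0,0,0]],"grip":[60,60,60,60,60,60,60,60]}'
python3 - <<'E'
from h import *
import pickle
m=np.radians(1.3);X=np.array([np.cos(m),np.sin(m),0]);Y=np.array([-np.sin(m),np.cos(m),0]);
todo(np.array([.456,.224,.15]),np.c_[-X,Y,-up]);s=r.sense();print(s['joints'].round(0),s['wrist_force'].round(1))
c=cap('wrist','n1');t=cap('top','n1t');sc=cap('scene','n1s');pickle.dump((c,t,sc,s),open('n1.pkl','wb'))
for nm,q in (('w',c),('t',t),('s',sc)):
    h=cv2.cvtColor(q['frame'],cv2.COLOR_RGB2HSV);mk=cv2.inRange(h,(0,150,60),(8,255,255))|cv2.inRange(h,(173,150,60),(180,255,255))
    for k in cv2.findContours(mk,0,2)[0]:
        if cv2.contourArea(k)>25: print(nm,cv2.contourArea(k),cv2.boundingRect(k))
h=cv2.cvtColor(sc['frame'],cv2.COLOR_RGB2HSV);b=sc['frame'].astype(int);
mk=((h[:,:,0]>105)&(h[:,:,0]<125)&(h[:,:,1]>150)).astype(np.uint8)*255;mk[:,:275]=0;mk[:,320:]=0;mk[:160]=0;mk[215:]=0
for k in cv2.findContours(mk,0,2)[0]:
    if cv2.contourArea(k)>15: print('plate in scene',cv2.contourArea(k),cv2.boundingRect(k),cv2.approxPolyDP(k,1.2,True)[:,0].tolist())
print([proj(sc,(.6072+dx,.0181,z)).round(1).tolist() for z in (.161,.041) for dx in (-.028,.028)])
E
```

```text
time_s: 38.7
tcp_pos: [0.4556, 0.2154, 0.2341]
ee_rot: [[0.334, -0.942, -0.022], [-0.942, -0.334, -0.015], [0.007, 0.026, -1.0]]
wrist_force: [-0.1, 0.2, 0.7]
gripper_width: 0.598
time_s: 39.53
tcp_pos: [0.4557, 0.2154, 0.2342]
ee_rot: [[-0.782, -0.623, -0.022], [-0.623, 0.782, 0.015], [0.008, 0.025, -1.0]]
wrist_force: [-0.0, 1.3, -1.1]
gripper_width: 0.599
time_s: 40.2
tcp_pos: [0.4558, 0.2155, 0.2343]
ee_rot: [[-1.0, -0.017, -0.008], [-0.017, 1.0, 0.025], [0.008, 0.025, -1.0]]
wrist_force: [-0.2, -0.2, -0.6]
gripper_width: 0.599
T [0.4558 0.2155 0.2343] dpos mm [  0.2   8.5 -84.3] rot deg [-1.4  -0.49  0.33]
[  43.    9.  -14.   -1.  -66. -131.] [-0.2 -0.2 -0.6]
w 1266.5 (247, 156, 18, 78)
t 268.0 (387, 218, 26, 20)
s 362.5 (57, 238, 35, 25)
s 33.5 (343, 191, 7, 8)
plate in scene 183.5 (292, 176, 12, 34) [[294, 176], [292, 204], [295, 209], [295, 196], [298, 195], [301, 198], [303, 186]]
[[293.5, 175.8], [302.1, 186.9], [291.1, 203.6], [299.0, 214.8]]
```

Scene check: the plate's top corners lie at the predicted pixels, so the plate is home. Now re-grip the crank with the camera facing the robot.

```bash
python3 -m jog '{"rot":[[-1.4,-0.5,0.3],[0,0,0],[0,0,0],[0,0,0],[0,0,0],[0,0,0],[0,0,0],[0,0,0],[0,0,0],[0,0,0]],"delta_pos":[[0,6.5,-10],[0,0,-20],[0,0,-25],[0,0,-30],[0,0,-30],[0,0,-30],[0,0,-25],[0,0,-18],[0,0,0],[0,0,0]],"grip":[60,60,60,60,60,60,60,60,60,50]}'
python3 -m jog '{"rot":[[0,0,0],[0,0,0],[0,0,0],[0,0,0],[0,0,0],[0,0,0],[0,0,0]],"delta_pos":[[0,0,0],[0,0,0],[0,0,0],[0,0,0],[0,0,0],[0,0,0],[0,0,0]],"grip":[40,30,20,12,12,12,12]}'
```

```text
time_s: 41.18
tcp_pos: [0.4559, 0.2218, 0.046]
ee_rot: [[-1.0, -0.021, -0.001], [-0.021, 1.0, -0.002], [0.001, -0.002, -1.0]]
wrist_force: [0.5, 0.6, -0.5]
gripper_width: 0.568
time_s: 41.77
tcp_pos: [0.4563, 0.2221, 0.0471]
ee_rot: [[-1.0, -0.021, 0.001], [-0.021, 1.0, 0.0], [-0.002, 0.0, -1.0]]
wrist_force: [-1.0, 0.8, 3.8]
gripper_width: 0.198
```

```bash
python3 - <<'E'
import numpy as np
A=np.radians(277.2+7*np.arange(22));Q=55*np.c_[np.cos(A),np.sin(A)];print([[0,*d] for d in np.diff(Q,axis=0).round(1).tolist()])
E
python3 -m jog '{"rot":[[0,0,0],[0,0,0],[0,0,0],[0,0,0]],"delta_pos":[[0,6.6,1.3],[0,6.4,2.0],[0,0,0],[0,0,0]],"grip":[12,12,12,12]}'
```

```text
[[0, 6.6, 1.2], [0, 6.4, 2.0], [0, 6.1, 2.8], [0, 5.7, 3.5], [0, 5.2, 4.2], [0, 4.7, 4.8], [0, 4.1, 5.3], [0, 3.4, 5.8], [0, 2.7, 6.2], [0, 1.9, 6.4], [0, 1.1, 6.6], [0, 0.3, 6.7], [0, -0.6, 6.7], [0, -1.4, 6.6], [0, -2.2, 6.4], [0, -2.9, 6.1], [0, -3.6, 5.7], [0, -4.3, 5.2], [0, -4.9, 4.6], [0, -5.4, 4.0], [0, -5.9, 3.3]]
time_s: 42.1
tcp_pos: [0.4559, 0.2356, 0.0505]
ee_rot: [[-1.0, -0.022, 0.001], [-0.022, 1.0, -0.0], [-0.001, -0.0, -1.0]]
wrist_force: [-1.3, -1.5, 7.0]
gripper_width: 0.198
```

It turns freely now. Continuing.

```bash
python3 -m jog '{"rot":[[0,0,0],[0,0,0],[0,0,0],[0,0,0],[0,0,0],[0,0,0]],"delta_pos":[[0,5.9,4.2],[0,5.7,3.5],[0,5.2,4.2],[0,4.7,4.8],[0,0,0],[0,0,0]],"grip":[12,12,12,12,12,12]}'
python3 -m jog '{"rot":[[0,0,0],[0,0,0],[0,0,0],[0,0,0],[0,0,0],[0,0,0]],"delta_pos":[[0,4.1,5.3],[0,3.4,5.8],[0,2.7,6.2],[0,1.9,6.4],[0,0,0],[0,0,0]],"grip":[12,12,12,12,12,12]}'
python3 - <<'E'
from h import *
import pickle
s=r.sense();c=cap('scene','p1');t=cap('top');pickle.dump((c,t),open('p1.pkl','wb'))
h=cv2.cvtColor(c['frame'],cv2.COLOR_RGB2HSV)
P=s['tcp_pos']*1e3;print(P,np.degrees(np.arctan2(P[2]+23.9-125,P[1]-215.2))%360,s['wrist_force'])
c0,_,s0,_=pickle.load(open('k1.pkl','rb'));
for nm,q in (('before',pickle.load(open('k1.pkl','rb'))[2]),('now',c)):
    m=cv2.inRange(cv2.cvtColor(q['frame'],cv2.COLOR_RGB2HSV),(22,150,90),(34,255,255))[170:220,290:330];ys,xs=np.nonzero(m);print(nm,len(xs),xs.mean()+290,ys.mean()+170)
print('dpx per 10mm -y',proj(c,(.607,.04,.09))-proj(c,(.607,.05,.09)))
E
```

```text
time_s: 42.6
tcp_pos: [0.4555, 0.2574, 0.0669]
ee_rot: [[-1.0, -0.021, 0.001], [-0.021, 1.0, 0.001], [-0.001, 0.001, -1.0]]
wrist_force: [-3.1, 0.8, 2.2]
gripper_width: 0.196
time_s: 43.1
tcp_pos: [0.4553, 0.2688, 0.0912]
ee_rot: [[-1.0, -0.021, -0.0], [-0.021, 1.0, 0.0], [0.0, 0.0, -1.0]]
wrist_force: [-5.4, -0.0, 1.8]
gripper_width: 0.196
[455.2901716  268.7816872   91.18495821] 349.5162697793932 [-5.44452281 -0.01645337  1.81283158]
before 26 306.46153846153845 195.5
now 0 nan nan
dpx per 10mm -y [-2.7611607   0.83566201]<stdin>:8: RuntimeWarning: Mean of empty slice.
  ret = ret.dtype.type(ret / rcount)
```

```bash
python3 -m jog '{"rot":[[0,0,0],[0,0,0],[0,0,0],[0,0,0],[0,0,0],[0,0,0]],"delta_pos":[[-1,1.1,6.6],[0,0.3,6.7],[0,-0.6,6.7],[0,-1.4,6.6],[0,0,0],[0,0,0]],"grip":[12,12,12,12,12,12]}'
python3 -m jog '{"rot":[[0,0,0],[0,0,0],[0,0,0],[0,0,0]],"delta_pos":[[0,-1.1,3.2],[0,-1.1,3.2],[0,0,0],[0,0,0]],"grip":[12,12,12,12]}'
```

```text
time_s: 43.7
tcp_pos: [0.4553, 0.2675, 0.1178]
ee_rot: [[-1.0, -0.021, 0.002], [-0.021, 1.0, 0.0], [-0.002, 0.0, -1.0]]
wrist_force: [-1.7, -3.5, 0.6]
gripper_width: 0.2
time_s: 44.03
tcp_pos: [0.4552, 0.2655, 0.1234]
ee_rot: [[-1.0, -0.021, 0.001], [-0.021, 1.0, -0.001], [-0.001, -0.001, -1.0]]
wrist_force: [1.6, -4.9, 0.5]
gripper_width: 0.194
```

```bash
python3 -m jog '{"rot":[[0,0,0],[0,0,0],[0,0,0],[0,0,0]],"delta_pos":[[0,-2.6,3.3],[0,-1.8,3.3],[0,0,0],[0,0,0]],"grip":[12,12,12,12]}'
python3 -m jog '{"rot":[[0,0,0],[0,0,0],[0,0,0],[0,0,0]],"delta_pos":[[0,-2.1,3.2],[0,-2.3,3],[0,0,0],[0,0,0]],"grip":[12,12,12,12]}'
```

```text
time_s: 44.37
tcp_pos: [0.4553, 0.2618, 0.1304]
ee_rot: [[-1.0, -0.021, 0.002], [-0.021, 1.0, 0.001], [-0.002, 0.001, -1.0]]
wrist_force: [0.4, -1.9, 0.4]
gripper_width: 0.201
time_s: 44.7
tcp_pos: [0.4555, 0.2572, 0.1367]
ee_rot: [[-1.0, -0.021, 0.002], [-0.021, 1.0, 0.001], [-0.002, 0.001, -1.0]]
wrist_force: [1.6, -0.1, 0.1]
gripper_width: 0.198
```

```bash
python3 -m jog '{"rot":[[0,0,0],[0,0,0],[0,0,0]],"delta_pos":[[0,-2.5,2.9],[0,0,0],[0,0,0]],"grip":[12,12,12]}'
python3 -m jog '{"rot":[[0,0,0],[0,0,0],[0,0,0]],"delta_pos":[[0,-2.7,2.7],[0,0,0],[0,0,0]],"grip":[12,12,12]}'
python3 -m jog '{"rot":[[0,0,0],[0,0,0],[0,0,0]],"delta_pos":[[0,-2.9,2.5],[0,0,0],[0,0,0]],"grip":[12,12,12]}'
```

```text
time_s: 44.95
tcp_pos: [0.4555, 0.2548, 0.1394]
ee_rot: [[-1.0, -0.021, 0.002], [-0.021, 1.0, 0.001], [-0.002, 0.001, -1.0]]
wrist_force: [1.8, -0.5, 0.0]
gripper_width: 0.192
time_s: 45.2
tcp_pos: [0.4555, 0.252, 0.1421]
ee_rot: [[-1.0, -0.021, 0.002], [-0.021, 1.0, 0.001], [-0.002, 0.001, -1.0]]
wrist_force: [2.7, 0.2, 0.3]
gripper_width: 0.196
time_s: 45.45
tcp_pos: [0.4556, 0.2491, 0.1446]
ee_rot: [[-1.0, -0.021, 0.002], [-0.021, 1.0, 0.001], [-0.002, 0.001, -1.0]]
wrist_force: [3.9, 1.6, 0.4]
gripper_width: 0.198
```

```bash
python3 -m jog '{"rot":[[0,0,0],[0,0,0],[0,0,0]],"delta_pos":[[-0.8,-3.1,2.3],[0,0,0],[0,0,0]],"grip":[12,12,12]}'
python3 -m jog '{"rot":[[0,0,0],[0,0,0],[0,0,0]],"delta_pos":[[0,-3.3,2.1],[0,0,0],[0,0,0]],"grip":[12,12,12]}'
python3 -m jog '{"rot":[[0,0,0],[0,0,0],[0,0,0]],"delta_pos":[[0,-3.4,1.8],[0,0,0],[0,0,0]],"grip":[12,12,12]}'
```

```text
time_s: 45.7
tcp_pos: [0.4556, 0.246, 0.147]
ee_rot: [[-1.0, -0.021, 0.004], [-0.021, 1.0, 0.001], [-0.004, 0.001, -1.0]]
wrist_force: [7.9, 0.3, 0.2]
gripper_width: 0.194
time_s: 45.95
tcp_pos: [0.4557, 0.2428, 0.1491]
ee_rot: [[-1.0, -0.021, 0.004], [-0.021, 1.0, 0.001], [-0.004, 0.001, -1.0]]
wrist_force: [6.4, 1.4, -0.5]
gripper_width: 0.193
time_s: 46.2
tcp_pos: [0.4558, 0.2402, 0.1506]
ee_rot: [[-1.0, -0.021, 0.004], [-0.021, 1.0, 0.003], [-0.004, 0.003, -1.0]]
wrist_force: [7.5, 2.9, -3.3]
gripper_width: 0.192
```

```bash
python3 -m jog '{"rot":[[0,0,0],[0,0,0],[0,0,0]],"delta_pos":[[1.2,-2,0.9],[0,0,0],[0,0,0]],"grip":[12,12,12]}'
python3 -m jog '{"rot":[[0,0,0],[0,0,0],[0,0,0]],"delta_pos":[[0,-2,0.8],[0,0,0],[0,0,0]],"grip":[12,12,12]}'
python3 -m jog '{"rot":[[0,0,0],[0,0,0],[0,0,0]],"delta_pos":[[0,-2,0.7],[0,0,0],[0,0,0]],"grip":[12,12,12]}'
```

```text
time_s: 46.45
tcp_pos: [0.4558, 0.2393, 0.1509]
ee_rot: [[-1.0, -0.021, 0.002], [-0.021, 1.0, 0.005], [-0.002, 0.004, -1.0]]
wrist_force: [2.9, 7.5, -4.4]
gripper_width: 0.2
time_s: 46.7
tcp_pos: [0.4559, 0.2386, 0.1514]
ee_rot: [[-1.0, -0.021, 0.003], [-0.021, 1.0, 0.007], [-0.003, 0.007, -1.0]]
wrist_force: [2.2, 10.2, -6.4]
gripper_width: 0.195
time_s: 46.95
tcp_pos: [0.4559, 0.2379, 0.1517]
ee_rot: [[-1.0, -0.021, 0.003], [-0.021, 1.0, 0.009], [-0.004, 0.009, -1.0]]
wrist_force: [1.3, 14.7, -7.7]
gripper_width: 0.198
```

The head has met the plate: resistance rises to 16 N with almost no further turn. Relax the command, release, lift clear and check.

```bash
python3 -m jog '{"rot":[[0,0,0],[0,0,0],[0,0,0],[0,0,0]],"delta_pos":[[0,0,0],[0,2,-0.8],[0,1.8,-0.8],[0,0,0]],"grip":[12,12,12,12]}'
python3 -m jog '{"rot":[[0,0,0],[0,0,0],[0,0,0],[0,0,0],[0,0,0],[0,0,0]],"delta_pos":[[0,0,0],[0,0,0],[0,0,0],[0,0,0],[0,0,0],[0,0,0]],"grip":[25,35,45,55,60,60]}'
python3 -m jog '{"rot":[[0,0,0],[0,0,0],[0,0,0],[0,0,0],[0,0,0],[0,0,0],[0,0,0],[0,0,0],[0,0,0],[0,0,0]],"delta_pos":[[0,0,5],[0,0,15],[0,0,25],[0,0,30],[0,-10,30],[0,-20,30],[0,-30,20],[0,-30,0],[0,-30,0],[0,0,0]],"grip":[60,60,60,60,60,60,60,60,60,60]}'
```

```text
time_s: 47.28
tcp_pos: [0.4558, 0.2398, 0.1507]
ee_rot: [[-1.0, -0.022, 0.002], [-0.022, 1.0, 0.005], [-0.003, 0.005, -1.0]]
wrist_force: [2.0, 8.3, -3.8]
gripper_width: 0.199
time_s: 47.78
tcp_pos: [0.4547, 0.2361, 0.1507]
ee_rot: [[-1.0, -0.02, -0.001], [-0.02, 1.0, -0.001], [0.001, -0.001, -1.0]]
wrist_force: [-0.9, -0.5, -0.1]
gripper_width: 0.535
time_s: 48.62
tcp_pos: [0.4545, 0.1132, 0.3073]
ee_rot: [[-1.0, -0.017, 0.001], [-0.017, 1.0, 0.0], [-0.001, 0.0, -1.0]]
wrist_force: [0.1, 1.0, -0.7]
gripper_width: 0.601
```

```bash
python3 -m jog '{"rot":[[0,0,0],[0,0,0],[0,0,0],[0,0,0],[0,0,0],[0,0,0],[0,0,0],[0,0,0],[0,0,0],[0,0,0]],"delta_pos":[[15,-10,0],[25,-15,0],[30,-15,0],[35,-15,0],[35,-15,0],[35,-15,0],[30,-10,0],[20,0,0],[0,0,0],[0,0,0]],"grip":[60,60,60,60,60,60,60,60,60,60]}'
python3 - <<'E'
from h import *
import pickle
st=r.sense();c=cap('wrist','z1');pickle.dump((c,st),open('z1.pkl','wb'));T=st['tcp_pos'];R=st['ee_rot'];print(T,(c['xyz']-T)@R)
u,v=proj(c,(.607,.018,.14)).astype(int);print(u,v)
x0,y0=max(u-60,0),max(v-45,0);print(x0,y0)
cv2.imwrite('pics/z1.png',cv2.resize(c['frame'][y0:y0+90,x0:x0+120],None,fx=6.6,fy=6.6,interpolation=cv2.INTER_CUBIC)[:,:,::-1])
E
```

```text
time_s: 49.45
tcp_pos: [0.6807, 0.0217, 0.3043]
ee_rot: [[-1.0, -0.02, -0.002], [-0.02, 1.0, -0.0], [0.002, -0.0, -1.0]]
wrist_force: [-0.7, 0.4, 0.4]
gripper_width: 0.602
[0.68072164 0.02173414 0.30433733] [ 0.07276841  0.00259055 -0.17170899]
248 98
188 53
```

Run:
```python
from h import *
import pickle
c,st=pickle.load(open('z1.pkl','rb'));f=c['frame']
for row in (92,98,104): print(row,[tuple(int(a) for a in f[row,x]) for x in range(238,276,1)])
for y in (.012,.014,.018,.022,.024): print(y,'plate top',proj(c,(.607,y,.161)).round(1),'bottom-ish z.102',proj(c,(.607,y,.102)).round(1))
```

```text
92 [(108, 121, 127), (89, 93, 100), (92, 95, 101), (91, 93, 100), (91, 93, 101), (91, 94, 100), (86, 89, 96), (67, 83, 116), (48, 100, 163), (48, 101, 165), (49, 101, 165), (50, 102, 165), (50, 102, 166), (49, 101, 166), (49, 101, 165), (92, 121, 168), (130, 141, 160), (89, 91, 95), (91, 94, 101), (91, 94, 100), (90, 93, 100), (91, 94, 101), (91, 94, 101), (91, 94, 102), (91, 94, 102), (91, 94, 101), (92, 94, 101), (91, 94, 101), (92, 95, 101), (92, 96, 102), (92, 95, 103), (92, 95, 101), (92, 95, 102), (94, 97, 103), (92, 95, 102), (92, 96, 102), (92, 95, 102), (91, 94, 101)]
98 [(96, 109, 116), (91, 93, 100), (92, 95, 101), (91, 94, 101), (92, 95, 102), (92, 95, 101), (86, 89, 96), (67, 83, 115), (49, 100, 162), (50, 101, 165), (50, 102, 165), (51, 102, 165), (51, 101, 164), (51, 101, 164), (52, 101, 165), (92, 120, 167), (131, 142, 160), (89, 91, 98), (91, 94, 101), (92, 94, 101), (91, 94, 101), (91, 94, 101), (91, 93, 101), (91, 94, 101), (92, 95, 102), (92, 95, 102), (92, 95, 102), (92, 94, 102), (92, 94, 102), (93, 96, 104), (93, 97, 104), (93, 96, 102), (92, 95, 102), (94, 97,
[... 255 characters left out ...]
 (51, 103, 166), (52, 103, 167), (52, 103, 167), (92, 122, 169), (130, 142, 160), (90, 93, 98), (91, 95, 101), (92, 95, 102), (91, 94, 101), (91, 94, 101), (91, 95, 102), (92, 95, 102), (92, 95, 102), (93, 96, 103), (93, 96, 103), (91, 95, 102), (92, 95, 103), (93, 96, 103), (94, 96, 103), (93, 95, 103), (92, 95, 103), (92, 96, 104), (92, 96, 103), (92, 96, 102), (93, 96, 103), (91, 95, 102)]
0.012 plate top [241.6  98. ] bottom-ish z.102 [243.5  98.3]
0.014 plate top [243.8  98.1] bottom-ish z.102 [245.3  98.3]
0.018 plate top [248.2  98.2] bottom-ish z.102 [249.1  98.4]
0.022 plate top [252.6  98.3] bottom-ish z.102 [252.8  98.5]
0.024 plate top [254.8  98.3] bottom-ish z.102 [254.6  98.5]
```

The limit of 12 pictures is reached, so this is numeric. The plate's top is at y≈0.0166 after the camera bias, about 1.2 mm to -y of the slot's middle, as expected with the head pressing it over. One last numeric check of the plate and the bench things, then hand in.

Run:
```python
from h import *
import pickle
from station import finish_job
s=cap('scene');t=cap('top');c0=pickle.load(open('c0.pkl','rb'))
h=cv2.cvtColor(s['frame'],cv2.COLOR_RGB2HSV);mk=((h[:,:,0]>105)&(h[:,:,0]<125)&(h[:,:,1]>150)).astype(np.uint8)*255;mk[:,:275]=0;mk[:,320:]=0;mk[:160]=0;mk[215:]=0
k=max(cv2.findContours(mk,0,2)[0],key=cv2.contourArea);print('plate',cv2.approxPolyDP(k,1.2,True)[:,0].tolist(),[proj(s,(.6072+dx,.0168,.161)).round(1).tolist() for dx in (-.028,.028)])
for nm,a,b in (('scene',c0['scene'],s),('top',c0['top'],t)):
    d=(cv2.absdiff(a['frame'],b['frame']).max(2)>40).astype(np.uint8)
    print(nm,[cv2.boundingRect(q) for q in cv2.findContours(cv2.morphologyEx(d,cv2.MORPH_OPEN,np.ones((2,2))),0,2)[0] if cv2.contourArea(q)>8])
finish_job()
```

```text
plate [[294, 176], [292, 205], [295, 209], [295, 196], [298, 195], [301, 198], [303, 186]] [[293.2, 175.9], [301.8, 187.0]]
scene [(158, 204, 28, 30), (292, 177, 28, 34), (310, 150, 12, 15), (327, 148, 6, 6), (302, 136, 7, 6), (336, 135, 9, 9), (320, 128, 21, 8), (306, 125, 30, 9), (351, 111, 13, 17), (314, 90, 26, 8), (204, 86, 17, 28), (221, 74, 45, 43), (224, 72, 8, 3), (202, 38, 28, 48), (259, 20, 25, 12), (224, 3, 22, 33), (298, 0, 116, 69), (267, 0, 26, 20), (241, 0, 13, 24)]
top [(231, 377, 11, 7), (240, 366, 10, 10), (238, 338, 16, 32), (12, 316, 5, 7), (31, 307, 19, 14), (0, 297, 29, 12), (317, 209, 19, 33), (183, 204, 8, 25), (211, 172, 20, 20), (207, 146, 21, 3), (184, 142, 8, 9), (77, 77, 163, 307)]
the job is handed in; nothing more can be done
```

The setting plate is standing home in the guides, the head is wound up against it, everything is released, and the job is handed in. I got no verdict back, so what follows is from my own checks.

**What I did:**
- **Plate:** I leaned it on the rest, took it again by its upper end, and lowered it until it seated at about 15 N.
- **Wheel:** I wound it clockwise about 238° until the resistance rose to about 16 N with almost no further turn, then let go and lifted clear.

**Last checks:**
- **Plate home:** Its top corners in the scene view lie within about 1.5 pixels of where a seated plate should show them. It sits about 1.2 mm to the -y side of the slot's middle, as expected with the head pressing it over.
- **Other things:** Comparing before and after pictures, I saw no change where the other bench items stand. They were clear in the last picture I could look at.

**What disagreed or went wrong:**
- **Fingertips:** They are well short of the stated 25 mm ahead of the TCP, so my first grasp closed on nothing.
- **Wrist camera:** It reads about 2.4 mm off sideways, which I corrected for.
- **Guides:** My first try at lowering the plate was about 2 mm off in x and pressed up to 33 N before I backed out.
- **Crank:** On the first winding the wrist force reached about 47 N, probably the wrist camera housing against the wheel. I turned the tool half round and it then wound freely. If that contact counted as the gripper's body pressing on something, it could have passed the 40 N limit.
- **Head contact:** The winding came out about 2 mm longer than the head gap I had measured. I judged the contact from the crank force and the plate's shift, because the 12-picture limit was used up.

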